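# Clear the inspection plate and clamp the cleaned boards

## Robot

A 7-joint arm with a two-finger parallel gripper is mounted at the origin on the work surface. World frame = base frame: x ahead of the robot, y to its left, z up, the work surface at z = 0. Lengths are in m, angles in rad, forces in N, time in s.
With the tool pointing down it reaches from about 0.425 to 0.925 m from the base axis. Payload 6.8 kg.
Tool frame: the origin (TCP) lies on the centre line of the jaws, within the pads' length; the fingertips stand 11 mm ahead of it and the grasp point (between the pads) lies 8 mm behind it; z points along the fingers, y is the line along which they close (so a half turn about z gives the same grasp; the last joint's range is limited). The gripper opens to 88 mm and grips with 3 to 60 N. Pads are 20 mm wide; open, the fingers measure 115 mm over their backs; the gripper's body (75 mm by 178 mm) begins 61 mm behind the grasp point.
Start: joints at [1.118, 0.477, 0.022, 1.555, -0.011, 1.109, -0.083], TCP at [0.228, -0.635, 0.234] pointing down, gripper open.
Joint ranges: [-2.96, 2.96], [-0.34, 2.1], [-1.41, 1.46], [0.24, 2.44], [-1.37, 4.51], [0.17, 1.92], [-2.96, 2.96]. Speed limits (rad/s): [2.39, 2.39, 3.14, 3.14, 3.14, 3.14, 3.14].

## Interface

Orientations are given as a unit quaternion [x, y, z, w].
In Python, from station import * gives the robot as it stands. The module is installed in compiled form; this text tells all that it offers.
- The arm moves only by the tool jog_arm, never from a script. Its argument "moves" is a list of rows, each an object with "hand": the closure, from -1 (fully open) to 1 (shut); "travel": the shift along the tool's x, y, z in mm, a list of three; "turn": the turn about the tool's z in rad. A call has exactly 8 rows; each row shifts and turns the commanded pose from where the row before left it, along the tool's axes as they then stand; what a row does not reach is not made up. A row lasts 1/8 s, in which the tool goes at most 62.5 mm and 10.7 degrees, less where a joint would pass 70% of its speed; a pose out of reach is approached as far as the arm can. A call is refused whole if a number of a shift passes 62.5 or a number of a turn 0.188, either way. A call with a gripper value outside its range is refused whole. The fingers move at their own pace and stop on an object; "newtons" is the grip in N (left out, the last holds). Time passes only in rows, so rows that do not move let the fingers close, or fill a call up. It gives the time, the measured TCP pose, the force, the opening and the grip force at its end, in the units of the state.
- observe(): the state, without advancing time (a new reading comes with each control period).
- get_image(name): name is "scene" or "top"; returns (picture, depth): 400x640x3 uint8, red, green, blue; 400x640 float32, m along the optical axis (not along the pixel's ray), 0 where there is no reading.
- camera_info(name): a dict with "fx", "fy", "cx", "cy" (pixels), "view" (4x4, takes a point from world to camera coordinates). Camera axes: x right, y down, z forward; pixel columns grow to the right and rows downward; lengths in m; the calibration is good to about 2 mm. A picture is of the moment at which its call begins. camera_info takes no time and is no camera call.
- finish_job(): hands the job in; it is judged then, once.
Trained networks look in the newest picture that a camera, given by its name, has taken for a name from the list of things; names that differ only in an ending like _2 or _b are one class to them, and where a whole thing is asked for, a point or a joint stands for the part that bears it (a point fixed in the world has none). Each returns a list of dicts, best first, with "conf" (0 to 1); they miss things now and then, are a little off and sometimes report something else, mostly with a low value. They report only what shows in the picture. A call takes as long as a camera call. They do not tell look-alikes from the thing itself.
- recognise(name, camera): "uv" ([column, row] in pixels, amid what is visible of it).
- trace(name, camera): "mask" (400x640 bool, what is visible of it) and "uv" ([column, row] in pixels, amid what is visible of it).
- tip_of(name, camera): "uv" ([column, row] in pixels: a listed point, or the origin of a listed thing).
The state is a dict: "clock": time; "joint_positions": joint angles; "qvel": joint speeds; "joint_torque": joint torques, N m; "tool_pos": TCP position; "ee_rot": TCP orientation; "force": force on the tool from outside, world axes, zero at the start; "wrist_torque": the same for the moment, N m; "grip_width": finger opening in m; "grasp_force": force on a finger pad.
Only numpy, scipy, OpenCV 4.12 (cv2) and the standard library are available. Lean on these libraries where they do the work, as an engineer would, in place of code of your own. Each camera call takes 0.05 s, during which the arm holds its last target. There are 200 camera calls.

## Task

The cleaned circuit boards are to be inspected. First take the wire basket off the inspection plate and hang it by its handle on the twin hook; then clamp every board, one to a place: raise that place's spring clip, slide the board flat beneath it, nose first, straight between the black lines and home against the stop, and lower the clip onto it. Finish with all the clips down, also the unused ones, and leave the other things on the bench alone.

Things in the scene. Friction and masses are not known exactly. Their poses are not given: they have to be found in the camera images.
- board_a: circuit board lying flat: green slab 120 (x) x 56 (y) x 5 mm, 0.12 kg. Origin: centre of its underside; x points to the nose, the end with the thin brass strip. Grip it by the aluminium heat sink, a block 32 (x) x 28 (y) mm centred at x = -30 mm, y = 0, from z = 5 to 30 mm. Its chips are under 8 mm high. All boards are alike; one may be absent
- board_b: circuit board lying flat: green slab 120 (x) x 56 (y) x 5 mm, 0.12 kg. Origin: centre of its underside; x points to the nose, the end with the thin brass strip. Grip it by the aluminium heat sink, a block 32 (x) x 28 (y) mm centred at x = -30 mm, y = 0, from z = 5 to 30 mm. Its chips are under 8 mm high. All boards are alike; one may be absent
- board_c: circuit board lying flat: green slab 120 (x) x 56 (y) x 5 mm, 0.12 kg. Origin: centre of its underside; x points to the nose, the end with the thin brass strip. Grip it by the aluminium heat sink, a block 32 (x) x 28 (y) mm centred at x = -30 mm, y = 0, from z = 5 to 30 mm. Its chips are under 8 mm high. All boards are alike; one may be absent
- clip0 (a joint): angle of the spring clip of place 0 (rad): 0 = down on the bare plate, about 0.10 = foot pressing on a board, 1.0 = fully raised. Over-centre spring: below 0.5 it is pressed down, above 0.5 it snaps up and stays. About 4 N at the knob moves it. Hinge axis: parallel to y of point seat0, at x = +70, z = +16 mm in its frame. Raised, the rubber foot is some 45 mm above the plate
- knob0 (a point): centre of the thumb knob of clip0: a lying black cylinder, 14 mm diameter, 24 mm long along y of seat0, to be pinched by its ends from above. Clip down: 50 mm in front (-x) of the hinge axis and 18 mm above it, 34 mm above the plate. It rises on that 53 mm arc up and back to 12 mm in front of and 52 mm above the axis at 1.0 rad. The foot is right below it
- seat0 (a point): place 0 of the fixed inspection plate (aluminium, 205 x 280 x 12 mm, three places 88 mm apart): where the origin of a seated board belongs, on the top face. x points to the hinge and stop, z up. A seated board's x is along this x, its nose at the steel stop at x = +60 mm. The plate's front edge is at x = -95 mm; thin black lines at y = +-29 mm
- clip1 (a joint): angle of the spring clip of place 1 (rad): 0 = down on the bare plate, about 0.10 = foot pressing on a board, 1.0 = fully raised. Over-centre spring: below 0.5 it is pressed down, above 0.5 it snaps up and stays. About 4 N at the knob moves it. Hinge axis: parallel to y of point seat1, at x = +70, z = +16 mm in its frame. Raised, the rubber foot is some 45 mm above the plate
- knob1 (a point): centre of the thumb knob of clip1: a lying black cylinder, 14 mm diameter, 24 mm long along y of seat1, to be pinched by its ends from above. Clip down: 50 mm in front (-x) of the hinge axis and 18 mm above it, 34 mm above the plate. It rises on that 53 mm arc up and back to 12 mm in front of and 52 mm above the axis at 1.0 rad. The foot is right below it
- seat1 (a point): place 1 of the fixed inspection plate (aluminium, 205 x 280 x 12 mm, three places 88 mm apart): where the origin of a seated board belongs, on the top face. x points to the hinge and stop, z up. A seated board's x is along this x, its nose at the steel stop at x = +60 mm. The plate's front edge is at x = -95 mm; thin black lines at y = +-29 mm
- clip2 (a joint): angle of the spring clip of place 2 (rad): 0 = down on the bare plate, about 0.10 = foot pressing on a board, 1.0 = fully raised. Over-centre spring: below 0.5 it is pressed down, above 0.5 it snaps up and stays. About 4 N at the knob moves it. Hinge axis: parallel to y of point seat2, at x = +70, z = +16 mm in its frame. Raised, the rubber foot is some 45 mm above the plate
- knob2 (a point): centre of the thumb knob of clip2: a lying black cylinder, 14 mm diameter, 24 mm long along y of seat2, to be pinched by its ends from above. Clip down: 50 mm in front (-x) of the hinge axis and 18 mm above it, 34 mm above the plate. It rises on that 53 mm arc up and back to 12 mm in front of and 52 mm above the axis at 1.0 rad. The foot is right below it
- seat2 (a point): place 2 of the fixed inspection plate (aluminium, 205 x 280 x 12 mm, three places 88 mm apart): where the origin of a seated board belongs, on the top face. x points to the hinge and stop, z up. A seated board's x is along this x, its nose at the steel stop at x = +60 mm. The plate's front edge is at x = -95 mm; thin black lines at y = +-29 mm
- basket: empty wire cleaning basket, 80 (x) x 104 (y) x 46 mm, 0.2 kg, with a stiff arched handle; origin: centre of its underside; it starts standing on the front part of the inspection plate
- basket_grip (a point): centre of the basket's handle: a straight black bar 10 x 10 mm in section, 104 mm long along the basket's y, its centre 124 mm above the basket's underside; the two uprights are at its ends (y = +-50 mm)
- hook_seat (a point): middle of the fixed twin hook: two prongs 8 mm thick at y = +-32 mm, pointing to -x; the point is midway, level with their upper side, 200 mm above the table. Level from x = +65 mm (crossbar, post) to -30 mm, then tips turned up to 218 mm above the table at x = -38 mm. The handle bar rests across both, along y, at about x = 0, its centre 5 mm above the point; the gripper fits between
- flux: small amber bottle, 40 mm across, 75 mm tall (bystander, origin at its underside or middle; leave it alone)
- screwdriver: screwdriver lying in front of the plate (bystander, origin at its underside or middle; leave it alone)
- meter: hand multimeter lying flat, 160 x 80 x 35 mm (bystander, origin at its underside or middle; leave it alone)
- spool: grey solder spool standing on end, 56 mm across, 38 mm tall (bystander, origin at its underside or middle; leave it alone)
- brush: cleaning brush lying near the robot (bystander, origin at its underside or middle; leave it alone)
- tray: open grey parts tray, 100 x 70 x 22 mm (bystander, origin at its underside or middle; leave it alone)
- mug: white mug, 74 mm across, 80 mm tall (bystander, origin at its underside or middle; leave it alone)
There are look-alikes about, which are no part of the job. What is shaped like the board_b but pink or red is not meant.

How it is judged:
On the way:
1. the basket hangs by its handle on the twin hook, let go (x of basket_grip in the frame of hook_seat between -0.03 and 0.045 m and y of basket_grip in the frame of hook_seat between -0.02 and 0.02 m and z of basket_grip in the frame of hook_seat between 0 and 0.012 m and angle between basket's own z axis and vertical below 0.35 rad and linear speed of basket below 0.05 m/s and contact force between basket and the fingers below 0.05 N), for 0.3 s.
At the end, for the whole second after the job is handed in: The basket hangs at rest with its handle bar across both prongs; every board present lies flat on a place of the plate, nose to the stop within 10 mm, within 10 mm sideways and 0.15 rad of straight, with that place's clip pressing on it (0.05 to 0.2 rad); every clip is down (under 0.2 rad) (all of step 1 and ((x of board_a in the frame of seat0 between -0.01 and 0.006 m and y of board_a in the frame of seat0 between -0.01 and 0.01 m and z of board_a in the frame of seat0 between -0.004 and 0.004 m and angle between the x axis of board_a and the x axis of seat0, either way round below 0.15 rad and value of joint clip0 between 0.05 and 0.2 rad) or (x of board_a in the frame of seat1 between -0.01 and 0.006 m and y of board_a in the frame of seat1 between -0.01 and 0.01 m and z of board_a in the frame of seat1 between -0.004 and 0.004 m and angle between the x axis of board_a and the x axis of seat1, either way round below 0.15 rad and value of joint clip1 between 0.05 and 0.2 rad) or (x of board_a in the frame of seat2 between -0.01 and 0.006 m and y of board_a in the frame of seat2 between -0.01 and 0.01 m and z of board_a in the frame of seat2 between -0.004 and 0.004 m and angle between the x axis of board_a and the x axis of seat2, either way round below 0.15 rad and value of joint clip2 between 0.05 and 0.2 rad)) and ((x of board_b in the frame of seat0 between -0.01 and 0.006 m and y of board_b in the frame of seat0 between -0.01 and 0.01 m and z of board_b in the frame of seat0 between -0.004 and 0.004 m and angle between the x axis of board_b and the x axis of seat0, either way round below 0.15 rad and value of joint clip0 between 0.05 and 0.2 rad) or (x of board_b in the frame of seat1 between -0.01 and 0.006 m and y of board_b in the frame of seat1 between -0.01 and 0.01 m and z of board_b in the frame of seat1 between -0.004 and 0.004 m and angle between the x axis of board_b and the x axis of seat1, either way round below 0.15 rad and value of joint clip1 between 0.05 and 0.2 rad) or (x of board_b in the frame of seat2 between -0.01 and 0.006 m and y of board_b in the frame of seat2 between -0.01 and 0.01 m and z of board_b in the frame of seat2 between -0.004 and 0.004 m and angle between the x axis of board_b and the x axis of seat2, either way round below 0.15 rad and value of joint clip2 between 0.05 and 0.2 rad)) and ((x of board_c in the frame of seat0 between -0.01 and 0.006 m and y of board_c in the frame of seat0 between -0.01 and 0.01 m and z of board_c in the frame of seat0 between -0.004 and 0.004 m and angle between the x axis of board_c and the x axis of seat0, either way round below 0.15 rad and value of joint clip0 between 0.05 and 0.2 rad) or (x of board_c in the frame of seat1 between -0.01 and 0.006 m and y of board_c in the frame of seat1 between -0.01 and 0.01 m and z of board_c in the frame of seat1 between -0.004 and 0.004 m and angle between the x axis of board_c and the x axis of seat1, either way round below 0.15 rad and value of joint clip1 between 0.05 and 0.2 rad) or (x of board_c in the frame of seat2 between -0.01 and 0.006 m and y of board_c in the frame of seat2 between -0.01 and 0.01 m and z of board_c in the frame of seat2 between -0.004 and 0.004 m and angle between the x axis of board_c and the x axis of seat2, either way round below 0.15 rad and value of joint clip2 between 0.05 and 0.2 rad)) and value of joint each of clip0, clip1, clip2 below 0.2 rad and linear speed of each of board_a, board_b, board_c below 0.03 m/s); the robot touches nothing.
It fails at once if a bystander is disturbed (moved more than 40 mm) (distance of any of flux, screwdriver, meter, spool, brush, tray, mug from where it was at the start of the episode above 0.04 m).
Of board_a, board_b, board_c only 2 to 3 are there at a start; the rules pass over those that are not, and their reading is None.
At some moment in a run one of board_a, board_b, board_c may be knocked a few centimetres aside while the robot is not near it.
It also fails if it takes over 210 s, if anything falls off the work surface, if the arm or the gripper's body presses on something with over 40 N, if the wrist force passes 120 N, or if a joint passes its speed limit or range.

## Working session

There is one attempt and no reset: what is moved stays moved. The work goes in short steps, Python scripts to look and compute and a tool call to move; the robot and the scene stay as the last step left them, time stands still between calls to the robot, and variables do not carry over. Pictures are saved under pics/ and viewed, at most 14 in all, crops included, and the job is handed in when it is done.

Besides the shell and the picture viewer there is one more tool, called after "Call:" as name(argument=value, ...), one argument or row to a line, values as JSON. jog_arm: Moves the arm, as the interface text tells. Its arguments: {"type":"object","properties":{"moves":{"type":"array"},"newtons":{"type":"number"}},"required":["moves"]}

```bash
mkdir -p pics; python3 - <<'E'
from station import *
import cv2,numpy as np
for n in("scene","top"):
    p,d=get_image(n); cv2.imwrite(f"pics/{n}0.png",p[:,:,::-1]); np.savez(f"{n}0.npz",p=p,d=d)
    c=camera_info(n); print(n,c["fx"],c["cx"],c["cy"],np.round(c["view"],4).tolist())
s=observe(); print(s)
E
```

```text
scene 419.99255705250005 316.031991271591 199.9762926706696 [[0.2815, 0.9595, -0.0069, -0.0881], [0.6348, -0.1916, -0.7486, -0.2536], [-0.7196, 0.2063, -0.663, 1.5991], [0.0, 0.0, 0.0, 1.0]]
top 519.0839579178149 321.8264579805422 194.70763735289145 [[0.0147, -0.9997, -0.0174, -0.0643], [-0.9955, -0.013, -0.0941, 0.5596], [0.0938, 0.0187, -0.9954, 1.8924], [0.0, 0.0, 0.0, 1.0]]
{'clock': 0.1, 'joint_positions': array([ 1.11788438,  0.47771858,  0.02237529,  1.55628703, -0.01149612,
        1.10931465, -0.0831164 ]), 'qvel': array([-3.30397434e-04, -2.02678351e-03,  9.64592301e-04, -8.44174135e-04,
       -8.11045016e-04, -6.00421845e-05, -1.99015017e-04]), 'joint_torque': array([ 4.42220175e-03, -5.84089494e+01,  1.54001433e+00, -2.73314846e+01,
       -5.42285421e-02,  1.30840600e-02,  4.99697683e-05]), 'tool_pos': array([ 0.22796663, -0.63480806,  0.23280649]), 'ee_rot': array([ 9.85176521e-01,  1.71541783e-01, -2.02622860e-04, -7.73393649e-04]), 'force': array([ 0.06687026, -0.40113536, -0.04796477]), 'wrist_torque': array([-0.02711386,  0.01308199,  0.00458068]), 'grasp_force': 0.0, 'grip_width': 0.08783182594910405}
```

View pics/scene0.png

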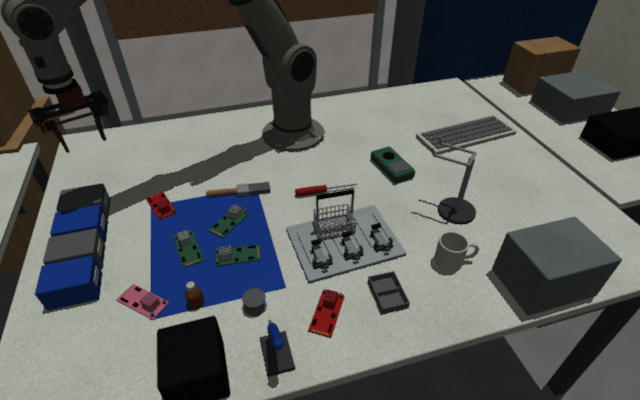

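View pics/top0.png

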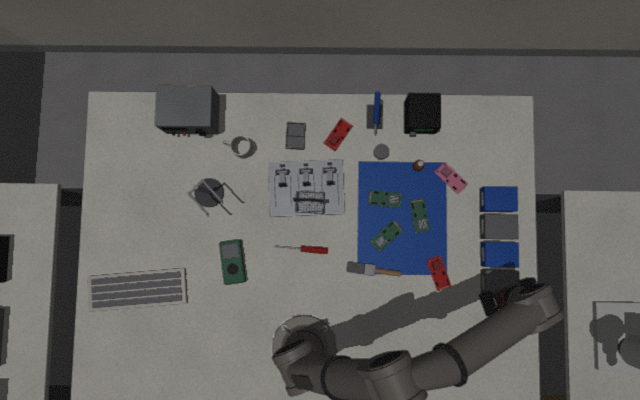

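Candidates for a board (top image): green (386,199), (420,216), (387,236); look-alikes red (338,134), red (439,273), pink (451,178). I choose the three greens; check in a close crop. The hook is the disc-footed stand at top (210,192), scene (457,190).

```bash
cat > h.py <<'E'
from station import *
import cv2,numpy as np
from scipy.spatial.transform import Rotation as R
def ray(n,uv):
    c=camera_info(n);V=np.array(c["view"]);Rm=V[:3,:3];o=-Rm.T@V[:3,3]
    return o,Rm.T@np.array([(uv[0]-c["cx"])/c["fx"],(uv[1]-c["cy"])/c["fy"],1])
def atz(n,uv,z):
    o,d=ray(n,uv);return o+d*(z-o[2])/d[2]
def proj(n,p):
    c=camera_info(n);V=np.array(c["view"]);q=np.atleast_2d(p)@V[:3,:3].T+V[:3,3]
    return np.c_[q[:,0]/q[:,2]*c["fx"]+c["cx"],q[:,1]/q[:,2]*c["fy"]+c["cy"]]
def cloud(n,d):
    c=camera_info(n);V=np.array(c["view"]);v,u=np.mgrid[:400,:640]
    q=np.stack([(u-c["cx"])/c["fx"]*d,(v-c["cy"])/c["fy"]*d,d],-1)
    return (q-V[:3,3])@V[:3,:3]
def boards(n="top",p=None,d=None,ztop=0.005):
    """green slabs: centre, yaw of x axis (nose opposite of sink)"""
    if p is None:p,d=get_image(n)
    h=cv2.cvtColor(p,cv2.COLOR_RGB2HSV);W=cloud(n,d)
    m=((h[...,0]>35)&(h[...,0]<85)&(h[...,1]>60)).astype(np.uint8)
    k,l,st,ce=cv2.connectedComponentsWithStats(cv2.morphologyEx(m,cv2.MORPH_CLOSE,np.ones((9,9))))
    out=[]
    for i in range(1,k):
        if 250<st[i,4]<3000:
            v,u=np.nonzero((l==i));P=np.array([atz(n,(a,b),ztop)[:2] for a,b in zip(u,v)],np.float32)
            (c,wh,an)=cv2.minAreaRect(P);an=np.radians(an if wh[0]>wh[1] else an+90)
            hi=W[v,u][(W[v,u][:,2]>ztop+.012)]
            ax=np.array([np.cos(an),np.sin(an)])
            s=((hi[:,:2]-c)@ax).mean() if len(hi) else np.nan
            if s>0:an+=np.pi
            out.append((np.round(c,4),np.round(wh,3),round(float((an+np.pi)%(2*np.pi)-np.pi),3),round(float(s),3),np.round(ce[i])))
    return out
E
python3 - <<'E'
from h import *
for n in("top","scene"):
    z=np.load(n+"0.npz");p,d=z["p"],z["d"]
    for b in boards(n,p,d):print(n,b)
W=cloud("top",np.load("top0.npz")["d"])
for q in ["hook_seat","basket_grip","knob0","knob1","knob2","seat0","seat1","seat2","board_a","basket"]:
    for n in("top","scene"):
        r=tip_of(q,n);print(q,n,[(np.round(t["uv"],1).tolist(),round(t["conf"],2)) for t in r[:5]])
t=cv2.imread("pics/top0.png");s=cv2.imread("pics/scene0.png")
a=cv2.resize(t[150:290,180:480],(800,373),interpolation=3)
cv2.imwrite("pics/crop_t.png",a)
cv2.imwrite("pics/crop_s.png",cv2.resize(s[130:290,280:490],(788,600),interpolation=3))
E
```

```text
Traceback (most recent call last):
  File "h.py", line 25, in boards
    v,u=np.nonzero((l==i));P=np.array([atz(n,(a,b),ztop)[:2] for a,b in zip(u,v)],np.float32)
                                       ~~~^^^^^^^^^^^^^^
  File "h.py", line 8, in atz
    o,d=ray(n,uv);return o+d*(z-o[2])/d[2]
        ~~~^^^^^^
  File "h.py", line 5, in ray
    c=camera_info(n);V=np.array(c["view"]);Rm=V[:3,:3];o=-Rm.T@V[:3,3]
ValueError: time passes only in moves, steps and waits
```

```bash
sed -i 's/camera_info(n)/CI[n]/g; s/^from scipy.*/&\nCI={n:camera_info(n) for n in("scene","top")}/' h.py
sed -i 's/CI={n:CI\[n\]/CI={n:camera_info(n)/' h.py
python3 - <<'E'
from h import *
for n in("top","scene"):
    z=np.load(n+"0.npz");p,d=z["p"],z["d"]
    for b in boards(n,p,d):print(n,b)
for q in ["hook_seat","basket_grip","knob0","knob1","knob2","seat0","seat1","seat2","board_a","basket"]:
    for n in("top","scene"):
        r=tip_of(q,n);print(q,n,[(np.round(t["uv"],1).tolist(),round(t["conf"],2)) for t in r[:5]])
t=cv2.imread("pics/top0.png");s=cv2.imread("pics/scene0.png")
a=cv2.resize(t[150:290,180:480],(800,373),interpolation=3)
cv2.imwrite("pics/crop_t.png",a)
cv2.imwrite("pics/crop_s.png",cv2.resize(s[130:290,280:490],(788,600),interpolation=3))
E
```

```text
top (array([ 0.8779, -0.4304]), array([0.128, 0.147]), -0.0, 0.03, array([421., 113.]))
top (array([ 0.5504, -0.2917]), array([0.115, 0.051]), 1.473, -0.016, array([385., 199.]))
top (array([ 0.4881, -0.4192]), array([0.114, 0.052]), 0.17, -0.001, array([419., 214.]))
top (array([ 0.4142, -0.296 ]), array([0.051, 0.115]), -0.825, 0.032, array([386., 236.]))
top (array([0.308 , 1.1309]), array([0.152, 0.03 ]), 0.017, nan, array([  3., 257.]))
top (array([0.3094, 0.2719]), array([0.156, 0.078]), 0.158, -0.014, array([233., 265.]))
scene (array([0.3777, 1.1184]), array([0.18 , 0.281]), 2.335, -1.683, array([610., 139.]))
scene (array([0.2923, 0.2766]), array([0.187, 0.098]), -2.991, 0.03, array([391., 164.]))
scene (array([ 0.4143, -0.298 ]), array([0.053, 0.118]), -0.811, 0.048, array([227., 224.]))
scene (array([ 0.4897, -0.4203]), array([0.118, 0.053]), -2.965, 0.333, array([188., 251.]))
scene (array([ 0.5517, -0.2919]), array([0.115, 0.054]), 1.467, -0.033, array([240., 255.]))
scene (array([ 0.8872, -0.4299]), array([0.132, 0.077]), -1.637, 0.021, array([200., 389.]))
hook_seat to
[... 1078 characters left out ...]
9.4], 0.65)]
seat1 scene [([312.4, 245.7], 0.94), ([343.5, 239.0], 0.91), ([373.8, 228.6], 0.7), ([232.2, 227.0], 0.64), ([334.1, 223.3], 0.41)]
seat2 top [([281.0, 192.7], 0.96), ([303.1, 191.8], 0.73), ([330.9, 189.4], 0.65)]
seat2 scene [([312.4, 245.7], 0.94), ([343.5, 239.0], 0.91), ([373.8, 228.6], 0.7), ([232.2, 227.0], 0.64), ([334.1, 223.3], 0.41)]
board_a top [([438.2, 275.1], 0.83), ([420.9, 214.0], 0.73), ([386.0, 194.3], 0.72), ([336.6, 132.2], 0.68), ([388.4, 238.8], 0.66)]
board_a scene [([141.8, 300.3], 0.9), ([230.8, 224.4], 0.87), ([324.6, 310.3], 0.74), ([160.9, 199.9], 0.67), ([241.1, 254.5], 0.65)]
basket top [([308.0, 201.8], 0.98)]
basket scene [([335.6, 226.0], 0.84)]
```

View pics/crop_t.png

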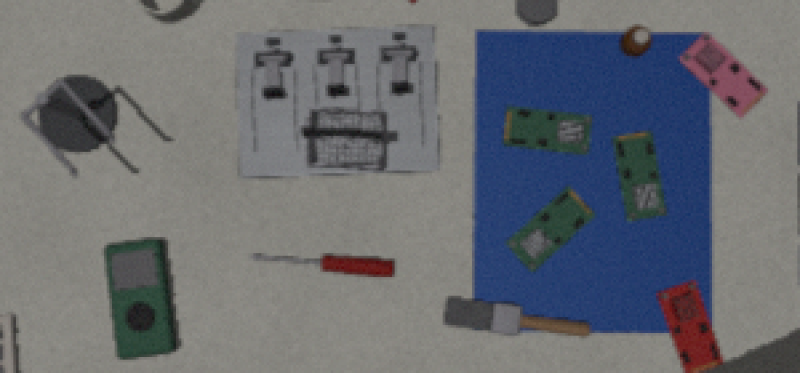

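View pics/crop_s.png

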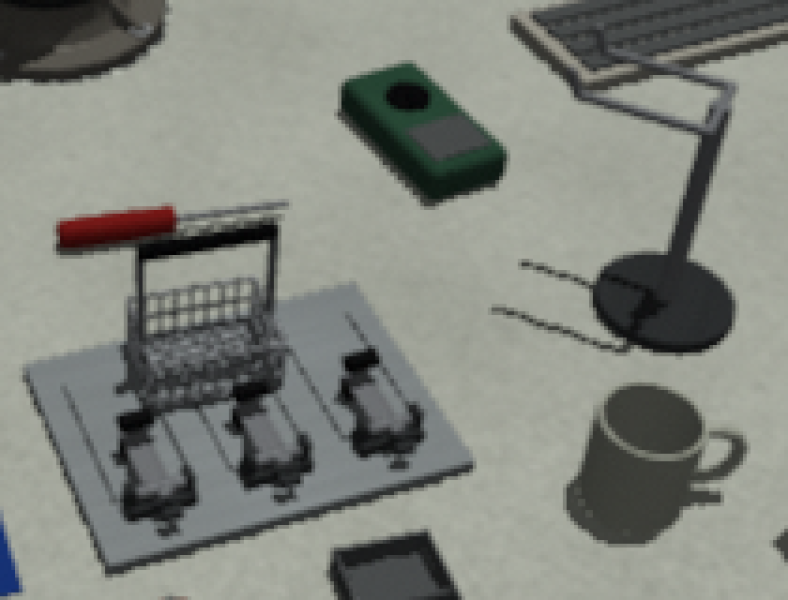

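The crop confirms three green boards with grey sinks (noses: (505,125), (635,140), (585,200) crop px). The plate shows clips down (273,92), (338,88), (402,60), and the hook prongs point to lower right.

```bash
python3 - <<'E'
from h import *
W={};P={}
for n in("top","scene"):
    z=np.load(n+"0.npz");W[n]=cloud(n,z["d"]);P[n]=z["p"]
def rect(X):
    c,wh,a=cv2.minAreaRect(X.astype(np.float32));return np.round(c,4),np.round(wh,4),round(a,2)
for n in W:
    w=W[n];x,y,z=w[...,0],w[...,1],w[...,2]
    reg=(x>.35)&(x<.8)&(y>-.2)&(y<.2)
    t=w[(x>.3)&(x<.4)&(y>-.2)&(y<.1)];print(n,"table z",t[:,2].mean(),t[:,2].std())
    m=(reg&(z>.006)&(z<.02)).astype(np.uint8);m=cv2.morphologyEx(m,cv2.MORPH_OPEN,np.ones((3,3)))
    print("plate",rect(w[m>0]),m.sum(),np.median(z[m>0]))
    g=reg&(z>.125)&(z<.15)
    print("handle",g.sum(),rect(w[g]),np.median(w[g],0))
    hk=(x>.3)&(x<.75)&(y>.1)&(y<.5)&(z>.17)&(z<.235)
    v,u=np.nonzero(hk);print("hook",hk.sum(),u.min() if len(u) else 0,u.max() if len(u) else 0)
    X=w[hk];np.save(n+"_hook.npy",X)
    for q in X[::max(1,len(X)//25)]:print(np.round(q,3).tolist(),end=" ")
    print()
# colour samples
p=P["top"];print(p[200,240],p[200,272],p[200,275:283].tolist(),p[166,270:290:4].tolist())
E
```

```text
top table z 0.6227767702066223 0.9018191058998991Traceback (most recent call last):
  File "<stdin>", line 12, in <module>
  File "<stdin>", line 6, in rect
cv2.error: OpenCV(4.12.0) /io/opencv/modules/imgproc/src/convhull.cpp:143: error: (-215:Assertion failed) total >= 0 && (depth == CV_32F || depth == CV_32S) in function 'convexHull'
```

```bash
sed -i 's/^    q=np.stack/    d=np.where(d>0,d,np.nan);q=np.stack/' h.py; python3 - <<'E'
from h import *
W={};P={}
for n in("top","scene"):
    z=np.load(n+"0.npz");W[n]=cloud(n,z["d"]);P[n]=z["p"];print(n,(z["d"]==0).mean())
def rect(X):
    if len(X)<3:return None
    c,wh,a=cv2.minAreaRect(X.astype(np.float32));return np.round(c,4),np.round(wh,4),round(a,2)
for n in W:
    w=W[n];x,y,z=w[...,0],w[...,1],w[...,2]
    reg=(x>.45)&(x<.8)&(y>-.2)&(y<.2)
    t=w[(x>.3)&(x<.4)&(y>-.2)&(y<.1)];print(n,"table z",np.median(t[:,2]),t[:,2].std())
    print("z hist",np.histogram(z[reg],bins=np.arange(-.02,.16,.01))[0])
    m=(reg&(z>.006)&(z<.02)).astype(np.uint8);m=cv2.morphologyEx(m,cv2.MORPH_OPEN,np.ones((3,3)))
    print("plate",rect(w[m>0][:,:2]),m.sum())
    g=reg&(z>.12)&(z<.15)
    print("handle",g.sum(),rect(w[g][:,:2]),np.median(w[g],0))
    hk=(x>.3)&(x<.75)&(y>.1)&(y<.5)&(z>.17)&(z<.235)
    X=w[hk];np.save(n+"_hook.npy",X);v,u=np.nonzero(hk)
    for q,a,b in list(zip(X,u,v))[::max(1,len(X)//25)]:print(np.round(q,3).tolist(),a,b,end=" ")
    print()
p=P["top"];print(p[200,240],p[200,272:283].tolist(),p[166,270:290:4].tolist())
E
```

```text
top 0.00403125
scene 0.00389453125
top table z 0.0013086152594748708 0.008637512437351284
z hist [  96 2337 3858 2461  545  227   68  103   22    1    0    2    0    1
    2   33   58]
plate (array([0.5876, 0.0037]), array([0.2058, 0.2798]), 2.98) 1682
handle 93 (array([ 0.5336, -0.0091]), array([0.1018, 0.0103]), 87.3) [ 0.53337601 -0.01057559  0.14207383]
[0.591, 0.345, 0.206] 202 179 [0.586, 0.34, 0.197] 204 181 [0.578, 0.354, 0.206] 199 183 [0.576, 0.337, 0.192] 205 184 [0.572, 0.36, 0.195] 198 185 [0.569, 0.364, 0.195] 197 186 [0.564, 0.368, 0.204] 195 187 [0.566, 0.319, 0.195] 210 187 [0.562, 0.325, 0.199] 208 188 [0.559, 0.371, 0.191] 195 189 [0.554, 0.38, 0.206] 191 190 [0.551, 0.38, 0.196] 192 191 [0.549, 0.308, 0.196] 213 192 [0.541, 0.393, 0.196] 188 194 [0.537, 0.381, 0.202] 191 195 [0.535, 0.294, 0.199] 217 196 [0.527, 0.376, 0.207] 192 198 [0.523, 0.369, 0.205] 194 199 [0.52, 0.367, 0.2] 195 200 [0.517, 0.363, 0.202] 196 201 [0.514, 0.357, 0.201] 198 202 [0.507, 0.351, 0.207] 199 204 [0.497, 0.345, 0.204] 201 207 [0.487, 0.339, 0.2] 203 210 [0.48, 0.332, 0.201] 205 212 
[... 705 characters left out ...]
435 153 [0.554, 0.383, 0.2] 475 154 [0.556, 0.379, 0.199] 474 155 [0.558, 0.365, 0.2] 470 156 [0.54, 0.306, 0.197] 447 157 [0.543, 0.305, 0.196] 447 158 [0.547, 0.299, 0.197] 446 159 [0.569, 0.365, 0.198] 472 159 [0.563, 0.329, 0.198] 459 160 [0.567, 0.324, 0.199] 458 161 [0.566, 0.322, 0.195] 457 162 [0.582, 0.354, 0.2] 471 162 [0.585, 0.345, 0.2] 469 163 [0.57, 0.366, 0.181] 471 164 [0.571, 0.364, 0.176] 470 166 
[67 68 64] [[125, 128, 131], [127, 128, 129], [124, 127, 128], [114, 116, 119], [117, 120, 121], [126, 128, 132], [126, 127, 131], [125, 128, 130], [127, 127, 131], [130, 132, 135], [130, 132, 135]] [[123, 122, 126], [121, 120, 123], [122, 122, 127], [50, 53, 54], [121, 123, 126]]
```

```bash
python3 - <<'E'
from h import *
from scipy.optimize import least_squares
W={};P={}
for n in("top","scene"):
    z=np.load(n+"0.npz");W[n]=cloud(n,z["d"]);P[n]=z["p"]
def seg(q,a,b):
    a=np.array(a);b=np.array(b);t=np.clip(((q-a)@(b-a))/((b-a)@(b-a)),0,1)
    return np.linalg.norm(q-a-t[:,None]*(b-a),axis=1)
def hook(v,X):
    c,s=np.cos(v[2]),np.sin(v[2]);q=(X-v[:2])@np.array([[c,-s],[s,c]])
    return np.min([seg(q,[-.038,.032],[.065,.032]),seg(q,[-.038,-.032],[.065,-.032]),seg(q,[.065,-.036],[.065,.036])],0)
for ns in(["top"],["scene"],["top","scene"]):
    X=np.vstack([np.load(n+"_hook.npy") for n in ns]);X=X[X[:,2]>.188][:,:2]
    best=min((least_squares(hook,[.53,.33,a],args=(X,),loss="soft_l1",f_scale=.004) for a in(.3,.7,1)),key=lambda r:r.cost)
    print("hook",ns,len(X),best.x,best.cost)
# plate colour mask
for n in P:
    p=P[n].astype(float);w=W[n]
    g=cv2.GaussianBlur(p,(0,0),1)
    m=((g[...,2]-g[...,0]>0)&(w[...,0]>.45)&(w[...,0]<.74)&(abs(w[...,1])<.18)&(w[...,2]<.03)).astype(np.uint8)
    m=cv2.morphologyEx(m,cv2.MORPH_OPEN,np.ones((5,5)));
    k,l,st,_=cv2.connectedComponentsWithStats(m);i=1+st[1:,4].argmax()
    v,u=np.nonzero(l==i);X=np.array([atz(n,q,.012)[:2] for q in zip(u,v)],np.float32)
    print(n,cv2.minAreaRect(X),st[i])
# line darkness fit + edges
import itertools
def score(v,n):
    c,s=np.cos(v[2]),np.sin(v[2]);tot=0
    for k in(-.088,0,.088):
        for e in(-.029,.029):
            xs=np.linspace(-.085,.05,50)
            if k==0: xs=xs[xs>.0]
            def val(o):
                L=np.c_[xs,np.full(len(xs),k+e+o)];G=np.c_[L@np.array([[c,s],[-s,c]])+v[:2],np.full(len(xs),.012)]
                uv=proj(n,G).astype(np.float32);return cv2.remap(I[n],uv[:,:1],uv[:,1:],1).ravel()
            tot+=np.mean(np.minimum(val(0)-(val(.009)+val(-.009))/2,20).clip(-40))
    return tot
I={n:P[n].astype(np.float32).mean(2) for n in P}
from scipy.optimize import minimize
for ns in(["top"],["scene"],["top","scene"]):
    f=lambda v:sum(score([.58,v[0],v[1]],n) for n in ns)
    b=min(((f((y,t)),y,t) for y in np.arange(-.015,.02,.001) for t in np.arange(-.02,.12,.005)))
    print("lines at x=.58: y,theta",ns,b)
E
```

```text
hook ['top'] 198 [0.51937253 0.32311552 0.77136103] 0.0005531777071411191
hook ['scene'] 313 [0.51869985 0.32219031 0.76668247] 0.0009249103359842654
hook ['top', 'scene'] 511 [0.51910875 0.32268092 0.76745015] 0.001492108083267992
top ((0.5901675224304199, -0.06449173390865326), (0.2022470384836197, 0.14303025603294373), 2.9875590801239014) [ 305  160   40   55 1405]
scene ((0.5899128317832947, -3.293156623840332e-05), (0.20864328742027283, 0.2789551615715027), 2.9638619422912598) [ 287  206  118   76 4042]
lines at x=.58: y,theta ['top'] (np.float32(-88.081184), np.float64(0.0020000000000000157), np.float64(0.07000000000000002))
lines at x=.58: y,theta ['scene'] (np.float32(-148.94055), np.float64(0.0010000000000000148), np.float64(0.06000000000000001))
lines at x=.58: y,theta ['top', 'scene'] (np.float32(-228.31065), np.float64(0.0010000000000000148), np.float64(0.06500000000000002))
```

```bash
cat > plan.py <<'E'
import sys,numpy as np
from station import observe
from scipy.spatial.transform import Rotation as R
def st():
    s=observe();M=R.from_quat(s["ee_rot"]).as_matrix();return np.array(s["tool_pos"]),np.arctan2(M[1,0],M[0,0]),s
def go(p,yaw,tgt,tyaw,n):
    """rows from p,yaw to tgt,tyaw in n rows; shift in axes at row start"""
    dt=-(tyaw-yaw)/n;d=(np.array(tgt)-p)/n*1000
    for i in range(n):
        c,s=np.cos(yaw),np.sin(yaw);print(n and [round(c*d[0]+s*d[1],1),round(s*d[0]-c*d[1],1),round(-d[2],1)],round(dt,3));yaw-=dt
if __name__=="__main__":   # plan.py x y z yaw n [x y z yaw n ...]
    p,y,s=st();print(np.round(p,4),round(y,4),"F",np.round(s["force"],1),"w",round(s["grip_width"],4),"g",round(s["grasp_force"],1),"t",s["clock"],"j",np.round(s["joint_positions"],2))
    a=[float(v) for v in sys.argv[1:]]
    for i in range(0,len(a),5):
        go(p,y,a[i:i+3],a[i+3],int(a[i+4]));p,y=np.array(a[i:i+3]),a[i+3];print("-")
E
python3 plan.py .5335 -.0098 .23 1.52 16
```

```text
[ 0.2282 -0.6353  0.2337] 0.3448 F [0.4 0.1 0.6] w 0.0875 g 0.0 t 1.1 j [ 1.12  0.48  0.02  1.56 -0.01  1.11 -0.08]
[np.float64(31.2), np.float64(-30.3), np.float64(0.2)] -0.073
[np.float64(33.3), np.float64(-28.0), np.float64(0.2)] -0.073
[np.float64(35.3), np.float64(-25.5), np.float64(0.2)] -0.073
[np.float64(37.1), np.float64(-22.8), np.float64(0.2)] -0.073
[np.float64(38.6), np.float64(-20.0), np.float64(0.2)] -0.073
[np.float64(40.0), np.float64(-17.1), np.float64(0.2)] -0.073
[np.float64(41.1), np.float64(-14.1), np.float64(0.2)] -0.073
[np.float64(42.1), np.float64(-11.1), np.float64(0.2)] -0.073
[np.float64(42.8), np.float64(-8.0), np.float64(0.2)] -0.073
[np.float64(43.2), np.float64(-4.8), np.float64(0.2)] -0.073
[np.float64(43.5), np.float64(-1.6), np.float64(0.2)] -0.073
[np.float64(43.5), np.float64(1.6), np.float64(0.2)] -0.073
[np.float64(43.2), np.float64(4.8), np.float64(0.2)] -0.073
[np.float64(42.8), np.float64(7.9), np.float64(0.2)] -0.073
[np.float64(42.1), np.float64(11.0), np.float64(0.2)] -0.073
[np.float64(41.2), np.float64(14.1), np.float64(0.2)] -0.073
-
```

Call:
jog_arm(
  moves=[
    {"hand": -1,"travel": [31,-30,0],"turn": -0.073},
    {"hand": -1,"travel": [33,-28,0],"turn": -0.073},
    {"hand": -1,"travel": [35,-25.5,0],"turn": -0.073},
    {"hand": -1,"travel": [37,-23,0],"turn": -0.073},
    {"hand": -1,"travel": [38.5,-20,0],"turn": -0.073},
    {"hand": -1,"travel": [40,-17,0],"turn": -0.073},
    {"hand": -1,"travel": [41,-14,0],"turn": -0.073},
    {"hand": -1,"travel": [42,-11,0],"turn": -0.073},
  ],
  newtons=20,
)

```text
clock: 2.1
tool_pos: [0.3811, -0.3225, 0.2339]
ee_rot: [0.894, 0.449, 0.0, 0.0]
force: [0.9, 0.4, 0.6]
grip_width: 0.0876
grasp_force: 0.0
```

Call:
jog_arm(
  moves=[
    {"hand": -1,"travel": [43,-8,0],"turn": -0.073},
    {"hand": -1,"travel": [43,-5,0],"turn": -0.073},
    {"hand": -1,"travel": [43.5,-1.5,0],"turn": -0.073},
    {"hand": -1,"travel": [43.5,1.5,0],"turn": -0.073},
    {"hand": -1,"travel": [43,5,0],"turn": -0.073},
    {"hand": -1,"travel": [43,8,0],"turn": -0.073},
    {"hand": -1,"travel": [42,11,0],"turn": -0.073},
    {"hand": -1,"travel": [41,14,0],"turn": -0.073},
  ],
)

```text
clock: 3.1
tool_pos: [0.5355, -0.0108, 0.2339]
ee_rot: [0.727, 0.687, 0.0, 0.0]
force: [-1.1, 0.0, -1.1]
grip_width: 0.0874
grasp_force: 0.0
```

```bash
python3 plan.py .5335 -.0098 .23 1.52 1 .5335 -.0098 .128 1.52 5
```

```text
[ 0.5355 -0.0108  0.2339] 1.5148 F [-1.1  0.  -1.1] w 0.0874 g 0.0 t 3.1 j [ 0.34  0.29 -0.53  1.86  0.17  1.03 -0.31]
[np.float64(0.9), np.float64(-2.1), np.float64(3.9)] -0.005
-
[np.float64(0.0), np.float64(0.0), np.float64(20.4)] -0.0
[np.float64(0.0), np.float64(0.0), np.float64(20.4)] -0.0
[np.float64(0.0), np.float64(0.0), np.float64(20.4)] -0.0
[np.float64(0.0), np.float64(0.0), np.float64(20.4)] -0.0
[np.float64(0.0), np.float64(0.0), np.float64(20.4)] -0.0
-
```

Call:
jog_arm(
  moves=[
    {"hand": -1,"travel": [1,-2,4],"turn": -0.005},
    {"hand": -1,"travel": [0,0,25],"turn": 0},
    {"hand": -1,"travel": [0,0,25],"turn": 0},
    {"hand": -1,"travel": [0,0,25],"turn": 0},
    {"hand": -1,"travel": [0,0,27],"turn": 0},
    {"hand": -1,"travel": [0,0,0],"turn": 0},
    {"hand": 1,"travel": [0,0,0],"turn": 0},
    {"hand": 1,"travel": [0,0,0],"turn": 0},
  ],
  newtons=30,
)

```text
clock: 4.1
tool_pos: [0.5337, -0.011, 0.1289]
ee_rot: [0.726, 0.688, 0.001, 0.001]
force: [0.1, -0.1, -0.2]
grip_width: 0.0712
grasp_force: 0.0
```

Call:
jog_arm(
  moves=[
    {"hand": 1,"travel": [0,0,0],"turn": 0},
    {"hand": 1,"travel": [0,0,0],"turn": 0},
    {"hand": 1,"travel": [0,0,0],"turn": 0},
    {"hand": 1,"travel": [0,0,-10],"turn": 0},
    {"hand": 1,"travel": [0,0,-20],"turn": 0},
    {"hand": 1,"travel": [0,0,-30],"turn": 0},
    {"hand": 1,"travel": [0,0,-30],"turn": 0},
    {"hand": 1,"travel": [0,0,-30],"turn": 0},
  ],
)

```text
clock: 5.1
tool_pos: [0.5329, -0.0107, 0.2494]
ee_rot: [0.726, 0.688, 0.0, 0.0]
force: [0.5, 0.6, 0.2]
grip_width: 0.0006
grasp_force: 0.0
```

```bash
python3 - <<'E'
import numpy as np
c,s=np.cos(.767),np.sin(.767);print(np.array([.5191,.3227])-.003*np.array([c,s]))
E
python3 plan.py .517 .3206 .25 2.338 12
```

```text
[0.51694001 0.32061806]
[ 0.5329 -0.0107  0.2494] 1.518 F [0.5 0.6 0.2] w 0.0006 g 0.0 t 5.1 j [ 0.35  0.27 -0.54  1.85  0.16  1.06 -0.3 ]
[np.float64(27.5), np.float64(-2.8), np.float64(-0.1)] -0.068
[np.float64(27.6), np.float64(-0.9), np.float64(-0.1)] -0.068
[np.float64(27.6), np.float64(1.0), np.float64(-0.1)] -0.068
[np.float64(27.5), np.float64(2.9), np.float64(-0.1)] -0.068
[np.float64(27.2), np.float64(4.7), np.float64(-0.1)] -0.068
[np.float64(26.8), np.float64(6.6), np.float64(-0.1)] -0.068
[np.float64(26.3), np.float64(8.4), np.float64(-0.1)] -0.068
[np.float64(25.7), np.float64(10.2), np.float64(-0.1)] -0.068
[np.float64(24.9), np.float64(11.9), np.float64(-0.1)] -0.068
[np.float64(24.1), np.float64(13.6), np.float64(-0.1)] -0.068
[np.float64(23.1), np.float64(15.2), np.float64(-0.1)] -0.068
[np.float64(22.0), np.float64(16.7), np.float64(-0.1)] -0.068
-
```

The fingers had not finished closing when I lifted; look again.

```bash
python3 - <<'E'
from h import *
for n in("top","scene"):
    p,d=get_image(n);w=cloud(n,d);x,y,z=[w[...,i] for i in range(3)]
    g=(x>.49)&(x<.58)&(abs(y)<.1)&(z>.12)&(z<.155)&(p.mean(2)<60)
    print(n,g.sum(),cv2.minAreaRect(w[g][:,:2].astype(np.float32)),np.median(w[g],0))
    print([(np.round(t["uv"],1),t["conf"]) for t in tip_of("basket_grip",n)[:2]])
    cv2.imwrite(f"pics/b_{n}.png",cv2.resize(p[150:250,260:380,::-1],(720,600),interpolation=3))
E
```

```text
top 5 ((0.5311219096183777, -0.05790777876973152), (0.007584924343973398, 0.0035703987814486027), 1.1696724891662598) [ 0.53129993 -0.05952143  0.13836691]
[(array([310.2, 202.1]), 0.6)]
scene 175 ((0.5324225425720215, -0.010704908519983292), (0.10161177814006805, 0.011562823317945004), 87.62833404541016) [ 0.533958   -0.01286413  0.13916215]
[(array([336.5, 198. ]), 0.64)]
```

View pics/b_scene.png

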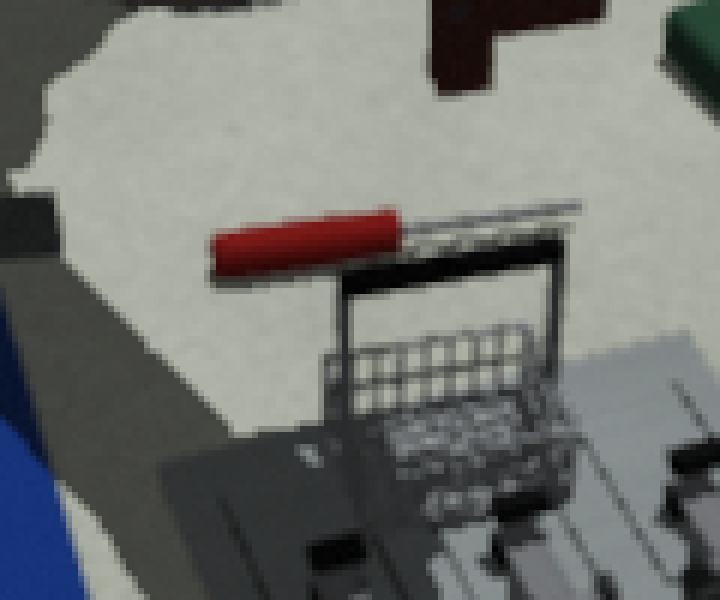

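The basket stands untouched with its bar at crop (450,265); reopen half, descend, and close with enough time.

Call:
jog_arm(
  moves=[
    {"hand": 0,"travel": [0,0,0],"turn": 0},
    {"hand": 0,"travel": [0,0,20],"turn": 0},
    {"hand": 0,"travel": [0,0,20],"turn": 0},
    {"hand": 0,"travel": [0,0,20],"turn": 0},
    {"hand": 0,"travel": [0,0,21],"turn": 0},
    {"hand": 0,"travel": [0,0,20],"turn": 0},
    {"hand": 0,"travel": [0,0,20],"turn": 0},
    {"hand": 1,"travel": [0,0,0],"turn": 0},
  ],
)

```text
clock: 6.3
tool_pos: [0.5311, -0.0109, 0.1245]
ee_rot: [0.725, 0.688, -0.002, -0.002]
force: [0.7, 0.5, 0.2]
grip_width: 0.037
grasp_force: 0.0
```

Call:
jog_arm(
  moves=[
    {"hand": 1,"travel": [0,0,0],"turn": 0},
    {"hand": 1,"travel": [0,0,0],"turn": 0},
    {"hand": 1,"travel": [0,0,0],"turn": 0},
    {"hand": 1,"travel": [0,0,0],"turn": 0},
    {"hand": 1,"travel": [0,0,0],"turn": 0},
    {"hand": 1,"travel": [0,0,0],"turn": 0},
    {"hand": 1,"travel": [0,0,0],"turn": 0},
    {"hand": 1,"travel": [0,0,-4],"turn": 0},
  ],
)

```text
clock: 7.3
tool_pos: [0.5326, -0.0109, 0.1303]
ee_rot: [0.726, 0.688, -0.0, -0.0]
force: [0.6, -0.1, -1.9]
grip_width: 0.0096
grasp_force: 30.0
```

Call:
jog_arm(
  moves=[
    {"hand": 1,"travel": [0,0,-10],"turn": 0},
    {"hand": 1,"travel": [0,0,-20],"turn": 0},
    {"hand": 1,"travel": [0,0,-20],"turn": 0},
    {"hand": 1,"travel": [0,0,-20],"turn": 0},
    {"hand": 1,"travel": [0,0,-20],"turn": 0},
    {"hand": 1,"travel": [0,0,-20],"turn": 0},
    {"hand": 1,"travel": [0,0,-20],"turn": 0},
    {"hand": 1,"travel": [0,0,0],"turn": 0},
  ],
)

```text
clock: 8.3
tool_pos: [0.5339, -0.0106, 0.2623]
ee_rot: [0.726, 0.688, 0.001, 0.001]
force: [-0.7, -0.3, -2.5]
grip_width: 0.0097
grasp_force: 30.0
```

```bash
python3 plan.py .517 .3206 .262 2.338 16
```

```text
[ 0.5339 -0.0106  0.2623] 1.5178 F [-0.7 -0.3 -2.5] w 0.0097 g 30.0 t 8.3 j [ 0.36  0.26 -0.54  1.83  0.15  1.08 -0.29]
[np.float64(20.6), np.float64(-2.2), np.float64(0.0)] -0.051
[np.float64(20.7), np.float64(-1.1), np.float64(0.0)] -0.051
[np.float64(20.7), np.float64(-0.0), np.float64(0.0)] -0.051
[np.float64(20.7), np.float64(1.0), np.float64(0.0)] -0.051
[np.float64(20.6), np.float64(2.1), np.float64(0.0)] -0.051
[np.float64(20.5), np.float64(3.1), np.float64(0.0)] -0.051
[np.float64(20.3), np.float64(4.2), np.float64(0.0)] -0.051
[np.float64(20.1), np.float64(5.2), np.float64(0.0)] -0.051
[np.float64(19.8), np.float64(6.2), np.float64(0.0)] -0.051
[np.float64(19.4), np.float64(7.3), np.float64(0.0)] -0.051
[np.float64(19.0), np.float64(8.2), np.float64(0.0)] -0.051
[np.float64(18.6), np.float64(9.2), np.float64(0.0)] -0.051
[np.float64(18.1), np.float64(10.1), np.float64(0.0)] -0.051
[np.float64(17.5), np.float64(11.1), np.float64(0.0)] -0.051
[np.float64(16.9), np.float64(11.9), np.float64(0.0)] -0.051
[np.float64(16.3), np.float64(12.8), np.float64(0.0)] -0.051
-
```

```bash
python3 plan.py .4327 .2394 .235 2.338 16 .517 .3206 .235 2.338 5| sed 's/np.float64//g'
```

```text
[ 0.5339 -0.0106  0.2623] 1.5178 F [-0.7 -0.3 -2.5] w 0.0097 g 30.0 t 8.3 j [ 0.36  0.26 -0.54  1.83  0.15  1.08 -0.29]
[(15.3), (-7.1), (1.7)] -0.051
[(15.6), (-6.4), (1.7)] -0.051
[(15.9), (-5.5), (1.7)] -0.051
[(16.2), (-4.7), (1.7)] -0.051
[(16.4), (-3.9), (1.7)] -0.051
[(16.6), (-3.0), (1.7)] -0.051
[(16.7), (-2.2), (1.7)] -0.051
[(16.8), (-1.3), (1.7)] -0.051
[(16.9), (-0.5), (1.7)] -0.051
[(16.9), (0.4), (1.7)] -0.051
[(16.8), (1.3), (1.7)] -0.051
[(16.7), (2.1), (1.7)] -0.051
[(16.6), (3.0), (1.7)] -0.051
[(16.4), (3.8), (1.7)] -0.051
[(16.2), (4.7), (1.7)] -0.051
[(15.9), (5.5), (1.7)] -0.051
-
[(-0.0), (23.4), (-0.0)] -0.0
[(-0.0), (23.4), (-0.0)] -0.0
[(-0.0), (23.4), (-0.0)] -0.0
[(-0.0), (23.4), (-0.0)] -0.0
[(-0.0), (23.4), (-0.0)] -0.0
-
```

Call:
jog_arm(
  moves=[
    {"hand": 1,"travel": [15.3,-7,1.7],"turn": -0.051},
    {"hand": 1,"travel": [15.6,-6.3,1.7],"turn": -0.051},
    {"hand": 1,"travel": [16,-5.5,1.7],"turn": -0.051},
    {"hand": 1,"travel": [16.2,-4.7,1.7],"turn": -0.051},
    {"hand": 1,"travel": [16.4,-4,1.7],"turn": -0.051},
    {"hand": 1,"travel": [16.6,-3,1.7],"turn": -0.051},
    {"hand": 1,"travel": [16.7,-2.2,1.7],"turn": -0.051},
    {"hand": 1,"travel": [16.8,-1.3,1.7],"turn": -0.051},
  ],
)

```text
clock: 9.3
tool_pos: [0.4823, 0.1153, 0.247]
ee_rot: [0.57, 0.822, 0.0, 0.0]
force: [0.4, -0.6, -2.2]
grip_width: 0.0098
grasp_force: 30.0
```

Call:
jog_arm(
  moves=[
    {"hand": 1,"travel": [17,-0.5,1.7],"turn": -0.051},
    {"hand": 1,"travel": [17,0.4,1.7],"turn": -0.051},
    {"hand": 1,"travel": [16.8,1.3,1.7],"turn": -0.051},
    {"hand": 1,"travel": [16.7,2,1.7],"turn": -0.051},
    {"hand": 1,"travel": [16.6,3,1.7],"turn": -0.051},
    {"hand": 1,"travel": [16.4,3.8,1.7],"turn": -0.051},
    {"hand": 1,"travel": [16.2,4.7,1.7],"turn": -0.051},
    {"hand": 1,"travel": [16,5.5,1.7],"turn": -0.051},
  ],
)

```text
clock: 10.3
tool_pos: [0.4319, 0.2408, 0.2334]
ee_rot: [0.391, 0.92, 0.0, 0.0]
force: [-0.4, -0.2, -2.4]
grip_width: 0.01
grasp_force: 30.0
```

```bash
python3 - <<'E'
from h import *
p,d=get_image("scene");w=cloud("scene",d)
cv2.imwrite("pics/c1.png",cv2.resize(p[90:250,340:540,::-1],(750,600),interpolation=3))
E
python3 plan.py .4327 .2394 .235 2.338 1  .517 .3206 .235 2.338 6| sed 's/np.float64//g'
```

```text
[0.4306 0.2432 0.2334] 2.3418 F [-1.   2.1 -1.7] w 0.0101 g 30.0 t 10.35 j [ 0.07  0.28 -0.82  1.94  0.23  1.03 -0.09]
[(-4.1), (-1.1), (-1.6)] 0.004
-
[(-0.0), (19.5), (-0.0)] -0.0
[(-0.0), (19.5), (-0.0)] -0.0
[(-0.0), (19.5), (-0.0)] -0.0
[(-0.0), (19.5), (-0.0)] -0.0
[(-0.0), (19.5), (-0.0)] -0.0
[(-0.0), (19.5), (-0.0)] -0.0
-
```

View pics/c1.png

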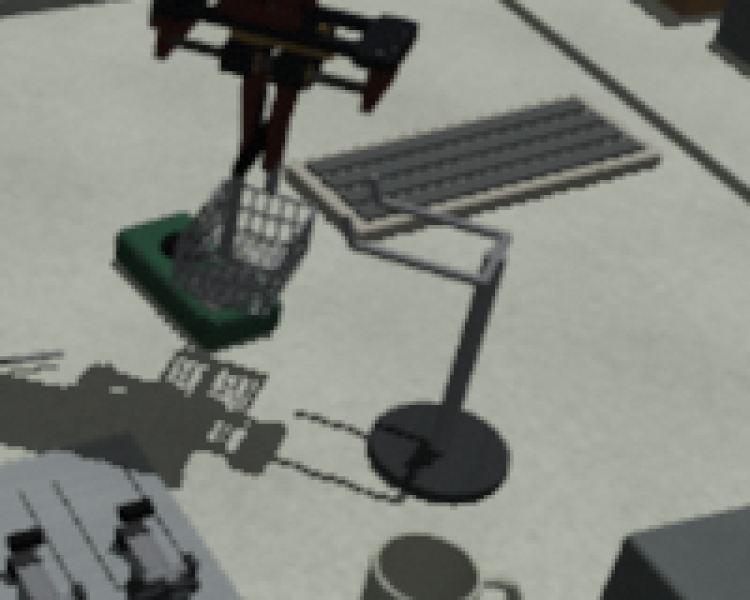

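The basket hangs from the gripper at (245,230) in the crop, prongs ahead at (440,230) to its right; slide in along the hook's x.

Call:
jog_arm(
  moves=[
    {"hand": 1,"travel": [-4,0,-1.5],"turn": 0.004},
    {"hand": 1,"travel": [0,18,0],"turn": 0},
    {"hand": 1,"travel": [0,20,0],"turn": 0},
    {"hand": 1,"travel": [0,20,0],"turn": 0},
    {"hand": 1,"travel": [0,20,0],"turn": 0},
    {"hand": 1,"travel": [0,20,0],"turn": 0},
    {"hand": 1,"travel": [0,18,0],"turn": 0},
    {"hand": 1,"travel": [0,0,0],"turn": 0},
  ],
)

```text
clock: 11.35
tool_pos: [0.5207, 0.3174, 0.2345]
ee_rot: [0.395, 0.918, 0.0, -0.0]
force: [-0.0, -0.9, -2.0]
grip_width: 0.0096
grasp_force: 30.0
```

```bash
python3 - <<'E'
from h import *
p,d=get_image("scene");w=cloud("scene",d)
cv2.imwrite("pics/c2.png",cv2.resize(p[90:250,340:540,::-1],(750,600),interpolation=3))
E
python3 plan.py .517 .3206 .197 2.338 6| sed 's/np.float64//g'
```

```text
[0.5198 0.3167 0.2344] 2.3288 F [ 0.  -0.1 -2.7] w 0.0096 g 30.0 t 11.4 j [-0.09  0.47 -0.76  1.68  0.35  1.13 -0.19]
[(0.8), (0.1), (6.2)] -0.002
[(0.8), (0.1), (6.2)] -0.002
[(0.8), (0.1), (6.2)] -0.002
[(0.8), (0.1), (6.2)] -0.002
[(0.8), (0.1), (6.2)] -0.002
[(0.8), (0.1), (6.2)] -0.002
-
```

View pics/c2.png

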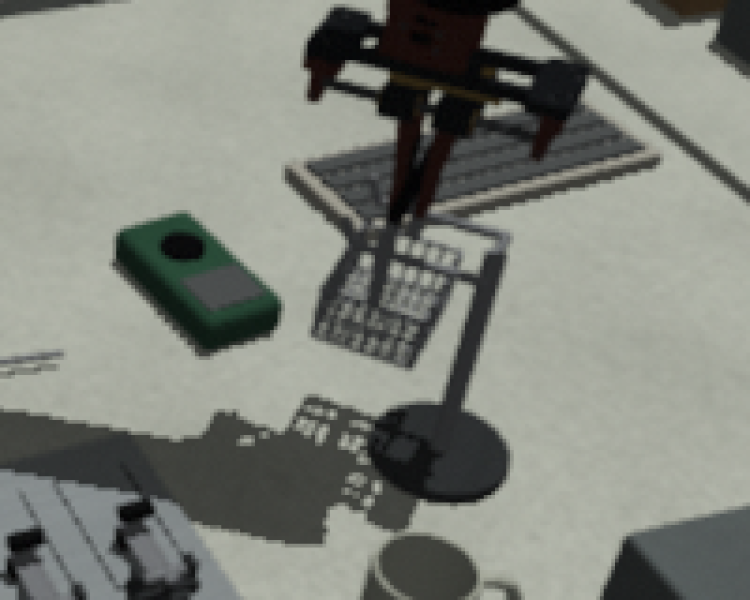

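The prongs now run under the handle, over the basket rim; lower 37 mm and release.

Call:
jog_arm(
  moves=[
    {"hand": 1,"travel": [2,0,8],"turn": 0},
    {"hand": 1,"travel": [2,0,8],"turn": 0},
    {"hand": 1,"travel": [0.5,0,7],"turn": 0},
    {"hand": 1,"travel": [0,0,6],"turn": 0},
    {"hand": 1,"travel": [0,0,4],"turn": 0},
    {"hand": 1,"travel": [0,0,2],"turn": 0},
    {"hand": 1,"travel": [0,0,1],"turn": 0},
    {"hand": 1,"travel": [0,0,0],"turn": 0},
  ],
)

```text
clock: 12.4
tool_pos: [0.5162, 0.32, 0.1991]
ee_rot: [0.395, 0.919, 0.0, 0.0]
force: [-0.1, 0.3, -2.4]
grip_width: 0.01
grasp_force: 30.0
```

Call:
jog_arm(
  moves=[
    {"hand": 0,"travel": [0,0,0],"turn": 0},
    {"hand": 0,"travel": [0,0,0],"turn": 0},
    {"hand": 0,"travel": [0,0,0],"turn": 0},
    {"hand": 0,"travel": [0,0,0],"turn": 0},
    {"hand": 0,"travel": [0,0,-15],"turn": 0},
    {"hand": 0,"travel": [0,0,-30],"turn": 0},
    {"hand": 0,"travel": [0,0,-20],"turn": 0},
    {"hand": 0,"travel": [0,0,0],"turn": 0},
  ],
)

```text
clock: 13.4
tool_pos: [0.5168, 0.3207, 0.2661]
ee_rot: [0.395, 0.919, 0.002, 0.001]
force: [-0.3, -0.8, -0.4]
grip_width: 0.0439
grasp_force: 0.0
```

```bash
python3 - <<'E'
from h import *
p,d=get_image("scene");w=cloud("scene",d);x,y,z=[w[...,i] for i in range(3)]
cv2.imwrite("pics/c3.png",cv2.resize(p[90:250,340:540,::-1],(750,600),interpolation=3))
# plate refinement with knobs, basket gone
p,d=get_image("top");cv2.imwrite("pics/t3.png",cv2.resize(p[150:230,255:355,::-1],(750,600),interpolation=3))
np.savez("t3.npz",p=p,d=d)
for b in boards("top",p,d):print(b)
E
python3 plan.py
```

```text
(array([ 0.8757, -0.4279]), array([0.143, 0.125]), 0.011, -0.035, array([422., 116.]))
(array([ 0.5502, -0.2913]), array([0.115, 0.051]), 1.483, -0.025, array([385., 199.]))
(array([ 0.4881, -0.4191]), array([0.113, 0.052]), 0.175, -0.025, array([419., 216.]))
(array([ 0.4137, -0.2955]), array([0.051, 0.116]), -0.825, 0.029, array([386., 236.]))
(array([0.308 , 1.1313]), array([0.159, 0.03 ]), 0.014, nan, array([  3., 255.]))
(array([0.2774, 0.2643]), array([0.092, 0.089]), 0.033, -0.003, array([232., 273.]))
[0.516  0.3196 0.2636] 2.3296 F [ 0.3  0.2 -0.4] w 0.0438 g 0.0 t 13.5 j [-0.08  0.44 -0.77  1.65  0.33  1.18 -0.18]
```

View pics/c3.png

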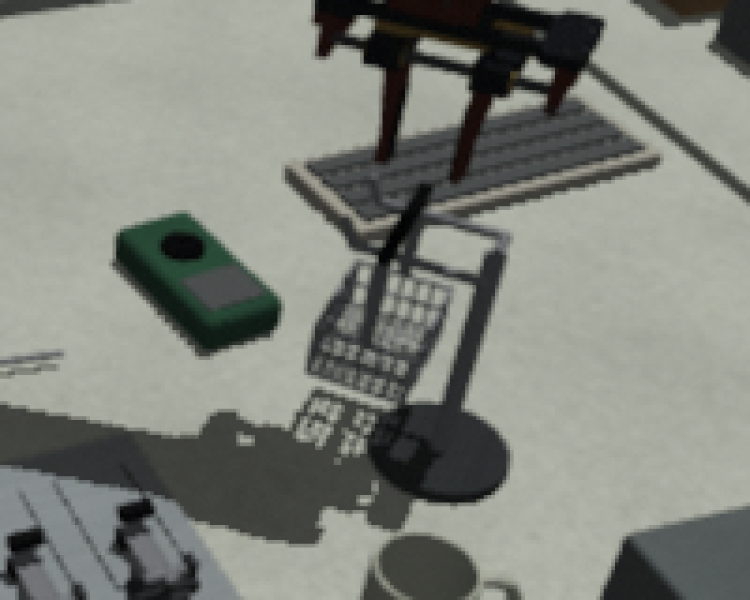

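View pics/t3.png

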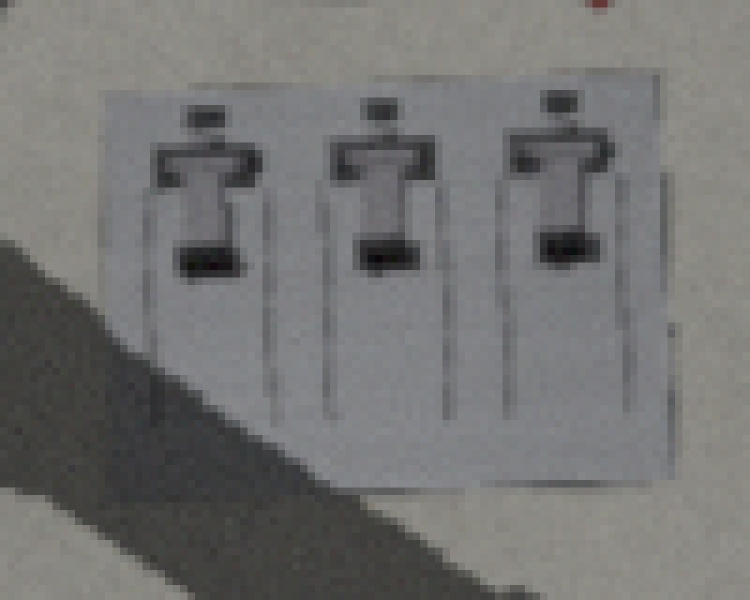

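The basket hangs with its bar across both prongs. In the top crop, the knobs are at (210,261), (388,253), (568,247).

```bash
cat > plate.py <<'E'
from h import *
z=np.load("t3.npz");p,d=z["p"],z["d"]
I=p.astype(np.float32).mean(2)
k=(I<28)&(np.mgrid[:400,:640][0]>170)&(np.mgrid[:400,:640][0]<195);k[:,:270]=0;k[:,345:]=0
_,l,st,ce=cv2.connectedComponentsWithStats(cv2.morphologyEx(k.astype(np.uint8),cv2.MORPH_CLOSE,np.ones((2,2))))
K=[]
for i in range(1,len(st)):
    if st[i,4]>8: w=atz("top",ce[i],.047);K.append(w);print(st[i],np.round(ce[i],1),np.round(w,4))
def score(v):
    c,s=np.cos(v[1]),np.sin(v[1]);tot=0
    for k in(-.088,0,.088):
        for e in(-.029,.029):
            xs=np.linspace(-.06 if k<.08 else -.01,.045,40)
            def val(o):
                L=np.c_[xs,np.full(len(xs),k+e+o)];G=np.c_[L@np.array([[c,s],[-s,c]])+[.5815,v[0]],np.full(len(xs),.012)]
                uv=proj("top",G).astype(np.float32);return cv2.remap(I,uv[:,:1],uv[:,1:],1).ravel()
            tot+=np.mean(val(0)-(val(.009)+val(-.009))/2)
    return tot
b=sorted(((score((y,t)),round(y,4),round(t,4)) for y in np.arange(-.008,.01,.0005) for t in np.arange(.0,.1,.005)))
print(b[:6])
E
python3 plate.py
```

```text
[(np.float32(-104.913155), np.float64(0.003), np.float64(0.045)), (np.float32(-104.704216), np.float64(0.003), np.float64(0.04)), (np.float32(-104.68752), np.float64(0.003), np.float64(0.05)), (np.float32(-104.42867), np.float64(0.003), np.float64(0.055)), (np.float32(-103.85495), np.float64(0.003), np.float64(0.035)), (np.float32(-103.731415), np.float64(0.0035), np.float64(0.045))]
```

```bash
python3 - <<'E'
from h import *
for uv in((282.5,184.3),(306.2,183.2),(330.2,182.4)):
    w=atz("top",uv,.048)[:2]; print(np.round(w,4))
th=.05;c,s=np.cos(th),np.sin(th)
for y in(.088,0,-.088):
    for x in (0,.02,.045): print(x,np.round(np.array([.5815,.0028])+[c*x-s*y,s*x+c*y],4),end=" ")
    print()
# front/back edge profile along middle line between places
z=np.load("t3.npz");I=z["p"].astype(np.float32)
D=I[...,2]-I[...,0]
for yy in(-.044,-.12,.044):
    xs=np.arange(-.13,.14,.004);G=np.array([[.5815+c*x-s*yy,.0028+s*x+c*yy,.012] for x in xs]);uv=proj("top",G).astype(np.float32)
    print(np.c_[xs*1000,cv2.remap(cv2.GaussianBlur(D,(0,0),.7),uv[:,:1],uv[:,1:],1).ravel()][[*range(4,14),*range(54,66)]].round(0).astype(int).tolist())
E
```

```text
[0.5947 0.0877]
[0.5999 0.0008]
[ 0.604 -0.087]
0 [0.5771 0.0907] 0.02 [0.5971 0.0917] 0.045 [0.622  0.0929] 
0 [0.5815 0.0028] 0.02 [0.6015 0.0038] 0.045 [0.6264 0.005 ] 
0 [ 0.5859 -0.0851] 0.02 [ 0.6059 -0.0841] 0.045 [ 0.6308 -0.0828] 
[[-114, -7], [-110, -7], [-106, -7], [-102, -7], [-98, -3], [-94, 3], [-90, 5], [-86, 5], [-82, 5], [-78, 4], [86, 5], [90, 4], [94, 5], [98, 5], [102, 4], [106, 1], [110, -4], [114, -7], [118, -8], [122, -8], [126, -7], [130, -7]]
[[-114, -7], [-110, -7], [-106, -7], [-102, -7], [-98, -3], [-94, 2], [-90, 4], [-86, 4], [-82, 4], [-78, 5], [86, 5], [90, 5], [94, 5], [98, 5], [102, 4], [106, 1], [110, -4], [114, -7], [118, -7], [122, -8], [126, -8], [130, -8]]
[[-114, -3], [-110, -3], [-106, -3], [-102, -3], [-98, -2], [-94, 0], [-90, 1], [-86, 3], [-82, 3], [-78, 4], [86, 5], [90, 5], [94, 4], [98, 4], [102, 4], [106, 1], [110, -4], [114, -7], [118, -7], [122, -8], [126, -8], [130, -7]]
```

```bash
python3 plan.py .565 .18 .255 1.0 8 .5955 .0901 .12 .051 8| sed 's/np.float64//g'
```

```text
[0.516  0.3196 0.2636] 2.3296 F [ 0.3  0.2 -0.4] w 0.0438 g 0.0 t 13.5 j [-0.08  0.44 -0.77  1.65  0.33  1.18 -0.18]
[(-16.9), (-7.6), (1.1)] 0.166
[(-17.9), (-4.7), (1.1)] 0.166
[(-18.4), (-1.6), (1.1)] 0.166
[(-18.4), (1.4), (1.1)] 0.166
[(-18.0), (4.5), (1.1)] 0.166
[(-17.0), (7.4), (1.1)] 0.166
[(-15.5), (10.1), (1.1)] 0.166
[(-13.6), (12.5), (1.1)] 0.166
-
[(-7.4), (9.3), (16.9)] 0.119
[(-6.2), (10.1), (16.9)] 0.119
[(-5.0), (10.8), (16.9)] 0.119
[(-3.7), (11.3), (16.9)] 0.119
[(-2.3), (11.6), (16.9)] 0.119
[(-0.9), (11.8), (16.9)] 0.119
[(0.5), (11.9), (16.9)] 0.119
[(1.9), (11.7), (16.9)] 0.119
-
```

Call:
jog_arm(
  moves=[
    {"hand": 0,"travel": [-17,-7.5,1],"turn": 0.166},
    {"hand": 0,"travel": [-18,-4.7,1],"turn": 0.166},
    {"hand": 0,"travel": [-18.4,-1.6,1],"turn": 0.166},
    {"hand": 0,"travel": [-18.4,1.4,1],"turn": 0.166},
    {"hand": 0,"travel": [-18,4.5,1],"turn": 0.166},
    {"hand": 0,"travel": [-17,7.4,1],"turn": 0.166},
    {"hand": 0,"travel": [-15.5,10,1],"turn": 0.166},
    {"hand": 0,"travel": [-13.6,12.5,1],"turn": 0.166},
  ],
  newtons=20,
)

```text
clock: 14.5
tool_pos: [0.5649, 0.1792, 0.2545]
ee_rot: [0.878, 0.478, -0.001, -0.0]
force: [0.9, -0.0, 0.4]
grip_width: 0.0441
grasp_force: 0.0
```

Call:
jog_arm(
  moves=[
    {"hand": 0,"travel": [-7.4,9.3,17],"turn": 0.119},
    {"hand": 0,"travel": [-6.2,10,17],"turn": 0.119},
    {"hand": 0,"travel": [-5,10.8,17],"turn": 0.119},
    {"hand": 0,"travel": [-3.7,11.3,17],"turn": 0.119},
    {"hand": 0,"travel": [-2.3,11.6,17],"turn": 0.119},
    {"hand": 0,"travel": [-1,11.8,17],"turn": 0.119},
    {"hand": 0,"travel": [0.5,12,17],"turn": 0.119},
    {"hand": 0,"travel": [2,11.7,17],"turn": 0.119},
  ],
)

```text
clock: 15.5
tool_pos: [0.5952, 0.0896, 0.1181]
ee_rot: [1.0, 0.023, -0.001, 0.0]
force: [0.5, 0.1, -0.1]
grip_width: 0.0441
grasp_force: 0.0
```

```bash
python3 plan.py .5955 .0901 .036 .051 4| sed 's/np.float64//g'; python3 - <<'E'
from h import *
p,d=get_image("scene");cv2.imwrite("pics/c4.png",cv2.resize(p[170:290,270:430,::-1],(800,600),interpolation=3))
E
```

```text
[0.5952 0.0896 0.1181] 0.0458 F [ 0.5  0.1 -0.1] w 0.0441 g 0.0 t 15.5 j [-0.09  0.5  -0.22  1.82  0.14  0.84 -1.9 ]
[(0.1), (-0.1), (20.5)] -0.001
[(0.1), (-0.1), (20.5)] -0.001
[(0.1), (-0.1), (20.5)] -0.001
[(0.1), (-0.1), (20.5)] -0.001
-
```

View pics/c4.png

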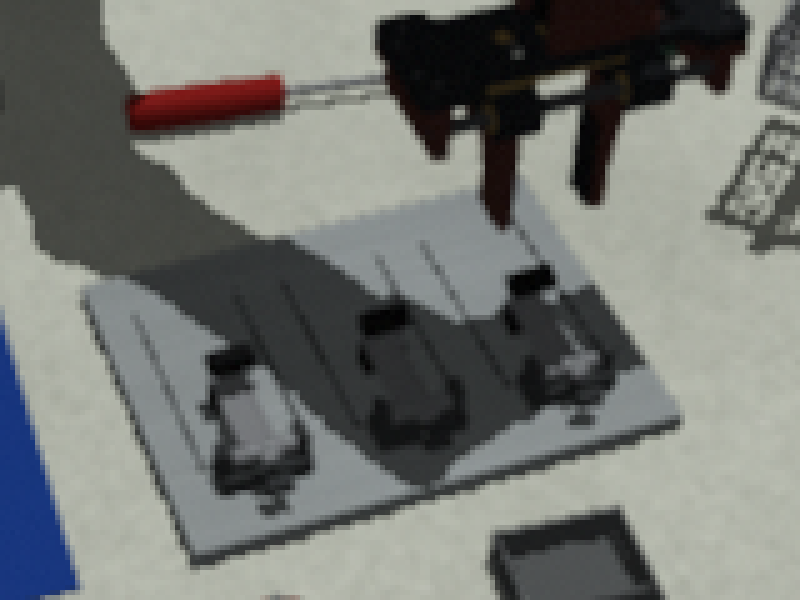

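The gripper stands over the left clip's knob (530,280 crop), aligned. Descend and pinch.

Call:
jog_arm(
  moves=[
    {"hand": 0,"travel": [0,0,20],"turn": 0},
    {"hand": 0,"travel": [0,0,22],"turn": 0},
    {"hand": 0,"travel": [0,0,22],"turn": 0},
    {"hand": 0,"travel": [0,0,18],"turn": 0},
    {"hand": 1,"travel": [0,0,0],"turn": 0},
    {"hand": 1,"travel": [0,0,0],"turn": 0},
    {"hand": 1,"travel": [0,0,0],"turn": 0},
    {"hand": 1,"travel": [0,0,0],"turn": 0},
  ],
)

```text
clock: 16.55
tool_pos: [0.5965, 0.0913, 0.0386]
ee_rot: [1.0, 0.025, 0.001, -0.0]
force: [-0.6, 2.7, 0.0]
grip_width: 0.0237
grasp_force: 20.0
```

Call:
jog_arm(
  moves=[
    {"hand": 1,"travel": [2,0,-5],"turn": 0},
    {"hand": 1,"travel": [4,0,-7],"turn": 0},
    {"hand": 1,"travel": [4,0,-5.5],"turn": 0},
    {"hand": 1,"travel": [5,0,-4.5],"turn": 0},
    {"hand": 1,"travel": [5,0,-4],"turn": 0},
    {"hand": 1,"travel": [6,0,-3.5],"turn": 0},
    {"hand": 1,"travel": [6,0,-2.5],"turn": 0},
    {"hand": 1,"travel": [4,0,-1],"turn": 0},
  ],
)

```text
clock: 17.55
tool_pos: [0.6329, 0.0932, 0.0725]
ee_rot: [1.0, 0.025, 0.001, -0.001]
force: [-1.0, 4.9, 2.8]
grip_width: 0.0236
grasp_force: 20.0
```

Call:
jog_arm(
  moves=[
    {"hand": 0,"travel": [0,0,0],"turn": 0},
    {"hand": 0,"travel": [0,0,0],"turn": 0},
    {"hand": 0,"travel": [0,0,0],"turn": 0},
    {"hand": 0,"travel": [0,0,-20],"turn": 0},
    {"hand": 0,"travel": [0,0,-30],"turn": 0},
    {"hand": 0,"travel": [0,30,0],"turn": 0},
    {"hand": 0,"travel": [-35,40,0],"turn": 0},
    {"hand": 0,"travel": [0,20,0],"turn": 0},
  ],
)

```text
clock: 18.55
tool_pos: [0.5999, -0.0025, 0.1221]
ee_rot: [1.0, 0.024, -0.0, 0.001]
force: [0.6, -0.9, 0.2]
grip_width: 0.0439
grasp_force: 0.0
```

```bash
python3 plan.py .600 .004 .036 .051 4| sed 's/np.float64//g'; python3 - <<'E'
from h import *
p,d=get_image("top");w=cloud("top",d);c=p[150:230,255:355]
for q in("scene",):
    p,d=get_image(q);cv2.imwrite("pics/c5.png",cv2.resize(p[170:290,270:430,::-1],(800,600),interpolation=3))
    w=cloud(q,d);x,y,z=[w[...,i] for i in range(3)]
    for yc in(.09,.003,-.085):
        m=(abs(y-yc)<.03)&(x>.57)&(x<.68)&(z>.03)&(z<.1)&(p.mean(2)<30);print(yc,m.sum(),np.nanmedian(w[m],0) if m.any() else 0)
E
```

```text
[ 0.5999 -0.0025  0.1221] 0.0473 F [ 0.6 -0.9  0.2] w 0.0439 g 0.0 t 18.55 j [ 0.06  0.49 -0.21  1.83  0.13  0.84 -1.74]
[(0.1), (-1.6), (21.5)] -0.001
[(0.1), (-1.6), (21.5)] -0.001
[(0.1), (-1.6), (21.5)] -0.001
[(0.1), (-1.6), (21.5)] -0.001
-
0.09 45 [0.63461494 0.08693926 0.08144078]
0.003 46 [ 6.02983648e-01 -3.26490982e-04  4.84328712e-02]
-0.085 69 [ 0.60782403 -0.0845634   0.04552157]
```

Call:
jog_arm(
  moves=[
    {"hand": 0,"travel": [0,-4.5,20],"turn": 0},
    {"hand": 0,"travel": [0,0,22],"turn": 0},
    {"hand": 0,"travel": [0,0,22],"turn": 0},
    {"hand": 0,"travel": [0,0,21],"turn": 0},
    {"hand": 1,"travel": [0,0,0],"turn": 0},
    {"hand": 1,"travel": [0,0,0],"turn": 0},
    {"hand": 1,"travel": [0,0,0],"turn": 0},
    {"hand": 1,"travel": [0,0,0],"turn": 0},
  ],
)

```text
clock: 19.65
tool_pos: [0.6024, 0.0037, 0.0367]
ee_rot: [1.0, 0.024, 0.001, 0.001]
force: [2.7, -4.1, -3.9]
grip_width: 0.0238
grasp_force: 20.0
```

Call:
jog_arm(
  moves=[
    {"hand": 1,"travel": [2,0,-5],"turn": 0},
    {"hand": 1,"travel": [4,0,-7],"turn": 0},
    {"hand": 1,"travel": [4,0,-5.5],"turn": 0},
    {"hand": 1,"travel": [5,0,-4.5],"turn": 0},
    {"hand": 1,"travel": [5,0,-4],"turn": 0},
    {"hand": 1,"travel": [6,0,-3.5],"turn": 0},
    {"hand": 1,"travel": [6,0,-2.5],"turn": 0},
    {"hand": 1,"travel": [4,0,-1],"turn": 0},
  ],
)

```text
clock: 20.65
tool_pos: [0.638, 0.0056, 0.0705]
ee_rot: [1.0, 0.024, 0.0, 0.001]
force: [-1.3, -4.3, 1.9]
grip_width: 0.0233
grasp_force: 20.0
```

Call:
jog_arm(
  moves=[
    {"hand": 0,"travel": [0,0,0],"turn": 0},
    {"hand": 0,"travel": [0,0,0],"turn": 0},
    {"hand": 0,"travel": [0,0,0],"turn": 0},
    {"hand": 0,"travel": [0,0,-20],"turn": 0},
    {"hand": 0,"travel": [0,0,-30],"turn": 0},
    {"hand": 0,"travel": [0,28,0],"turn": 0},
    {"hand": 0,"travel": [-36,40,0],"turn": 0},
    {"hand": 0,"travel": [0,20,0],"turn": 0},
  ],
)

```text
clock: 21.65
tool_pos: [0.6038, -0.0859, 0.1202]
ee_rot: [1.0, 0.023, -0.0, 0.001]
force: [-0.7, 0.4, -0.1]
grip_width: 0.0434
grasp_force: 0.0
```

```bash
python3 plan.py .6045 -.085 .036 .051 4| sed 's/np.float64//g'
```

```text
[ 0.6038 -0.0859  0.1202] 0.0469 F [-0.7  0.4 -0.1] w 0.0434 g 0.0 t 21.65 j [ 0.19  0.5  -0.2   1.8   0.13  0.85 -1.6 ]
[(0.2), (-0.2), (21.0)] -0.001
[(0.2), (-0.2), (21.0)] -0.001
[(0.2), (-0.2), (21.0)] -0.001
[(0.2), (-0.2), (21.0)] -0.001
-
```

Call:
jog_arm(
  moves=[
    {"hand": 0,"travel": [0,0,20],"turn": 0},
    {"hand": 0,"travel": [0,0,22],"turn": 0},
    {"hand": 0,"travel": [0,0,22],"turn": 0},
    {"hand": 0,"travel": [0,0,19],"turn": 0},
    {"hand": 1,"travel": [0,0,0],"turn": 0},
    {"hand": 1,"travel": [0,0,0],"turn": 0},
    {"hand": 1,"travel": [0,0,0],"turn": 0},
    {"hand": 1,"travel": [0,0,0],"turn": 0},
  ],
)

```text
clock: 22.65
tool_pos: [0.6063, -0.0843, 0.0364]
ee_rot: [1.0, 0.024, 0.001, 0.001]
force: [2.3, -5.5, -5.3]
grip_width: 0.0238
grasp_force: 20.0
```

Call:
jog_arm(
  moves=[
    {"hand": 1,"travel": [2,0,-5],"turn": 0},
    {"hand": 1,"travel": [4,0,-7],"turn": 0},
    {"hand": 1,"travel": [4,0,-5.5],"turn": 0},
    {"hand": 1,"travel": [5,0,-4.5],"turn": 0},
    {"hand": 1,"travel": [5,0,-4],"turn": 0},
    {"hand": 1,"travel": [6,0,-3.5],"turn": 0},
    {"hand": 1,"travel": [6,0,-2.5],"turn": 0},
    {"hand": 1,"travel": [4,0,-1],"turn": 0},
  ],
)

```text
clock: 23.65
tool_pos: [0.6422, -0.0823, 0.0703]
ee_rot: [1.0, 0.024, 0.0, 0.001]
force: [-1.2, -5.4, 2.8]
grip_width: 0.0236
grasp_force: 20.0
```

Call:
jog_arm(
  moves=[
    {"hand": 0,"travel": [0,0,0],"turn": 0},
    {"hand": 0,"travel": [0,0,0],"turn": 0},
    {"hand": 0,"travel": [0,0,0],"turn": 0},
    {"hand": 0,"travel": [0,0,-20],"turn": 0},
    {"hand": 0,"travel": [0,0,-30],"turn": 0},
    {"hand": 0,"travel": [0,0,-30],"turn": 0},
    {"hand": 0,"travel": [0,0,-20],"turn": 0},
    {"hand": 0,"travel": [0,0,0],"turn": 0},
  ],
)

```text
clock: 24.65
tool_pos: [0.6429, -0.0811, 0.1712]
ee_rot: [1.0, 0.025, 0.002, 0.0]
force: [0.0, -0.4, -0.4]
grip_width: 0.0437
grasp_force: 0.0
```

```bash
python3 - <<'E'
from h import *
p,d=get_image("scene");w=cloud("scene",d);x,y,z=[w[...,i] for i in range(3)]
for yc in(.09,.003,-.085):
    m=(abs(y-yc)<.03)&(x>.57)&(x<.68)&(z>.03)&(z<.1)&(p.mean(2)<30);print(yc,m.sum(),np.nanmedian(w[m],0) if m.any() else 0)
p,d=get_image("top")
for b in boards("top",p,d)+boards("scene"):
    if abs(b[0][0]-.5)<.15 and b[0][1]<-.1:
        print(b[0],b[1],b[2],"sink",np.round(b[0]-.03*np.array([np.cos(b[2]),np.sin(b[2])]),4))
E
python3 plan.py
```

```text
0.09 46 [0.6349529  0.08706687 0.08118136]
0.003 50 [ 6.40715212e-01 -3.65910441e-04  8.21499516e-02]
-0.085 74 [ 0.64613558 -0.08522736  0.07975854]
[ 0.5508 -0.2936] [0.111 0.052] 1.459 sink [ 0.5475 -0.3234]
[ 0.4881 -0.4193] [0.113 0.052] 0.175 sink [ 0.4586 -0.4245]
[ 0.4144 -0.296 ] [0.051 0.115] -0.825 sink [ 0.394 -0.274]
[ 0.4142 -0.2973] [0.055 0.118] 2.301 sink [ 0.4342 -0.3197]
[ 0.4897 -0.4203] [0.118 0.053] 0.177 sink [ 0.4602 -0.4256]
[ 0.5518 -0.2915] [0.116 0.054] 1.467 sink [ 0.5487 -0.3213]
[ 0.6409 -0.081   0.1678] 0.0498 F [-0.4 -0.7  0.8] w 0.0436 g 0.0 t 24.8 j [ 0.17  0.5  -0.2   1.68  0.12  0.97 -1.59]
```

```bash
python3 plan.py .548 -.3228 .10 1.467 8| sed 's/np.float64//g'
```

```text
[ 0.6409 -0.081   0.1678] 0.0498 F [-0.4 -0.7  0.8] w 0.0436 g 0.0 t 24.8 j [ 0.17  0.5  -0.2   1.68  0.12  0.97 -1.59]
[(-13.1), (29.6), (8.5)] -0.177
[(-18.1), (26.8), (8.5)] -0.177
[(-22.6), (23.2), (8.5)] -0.177
[(-26.3), (18.9), (8.5)] -0.177
[(-29.2), (13.9), (8.5)] -0.177
[(-31.2), (8.6), (8.5)] -0.177
[(-32.2), (2.9), (8.5)] -0.177
[(-32.3), (-2.8), (8.5)] -0.177
-
```

Call:
jog_arm(
  moves=[
    {"hand": 0,"travel": [-13,29.6,8],"turn": -0.177},
    {"hand": 0,"travel": [-18,26.8,8],"turn": -0.177},
    {"hand": 0,"travel": [-22.6,23,8],"turn": -0.177},
    {"hand": 0,"travel": [-26.3,19,8],"turn": -0.177},
    {"hand": 0,"travel": [-29,14,8],"turn": -0.177},
    {"hand": 0,"travel": [-31,8.6,8],"turn": -0.177},
    {"hand": 0,"travel": [-32,3,8],"turn": -0.177},
    {"hand": 0,"travel": [-32,-3,8],"turn": -0.177},
  ],
)

```text
clock: 25.8
tool_pos: [0.5479, -0.3223, 0.1032]
ee_rot: [0.741, 0.671, -0.0, -0.001]
force: [-0.2, 0.2, -0.8]
grip_width: 0.0441
grasp_force: 0.0
```

```bash
python3 plan.py .548 -.3228 .022 1.467 4| sed 's/np.float64//g'
```

```text
[ 0.5479 -0.3223  0.1032] 1.4718 F [-0.2  0.2 -0.8] w 0.0441 g 0.0 t 25.8 j [ 0.77  0.6  -0.47  1.73  0.34  0.89  0.06]
[(-0.1), (0.0), (20.3)] 0.001
[(-0.1), (0.0), (20.3)] 0.001
[(-0.1), (0.0), (20.3)] 0.001
[(-0.1), (0.0), (20.3)] 0.001
-
```

Call:
jog_arm(
  moves=[
    {"hand": 0,"travel": [0,0,22],"turn": 0},
    {"hand": 0,"travel": [0,0,22],"turn": 0},
    {"hand": 0,"travel": [0,0,20],"turn": 0},
    {"hand": 0,"travel": [0,0,17],"turn": 0},
    {"hand": 0,"travel": [0,0,0],"turn": 0},
    {"hand": 1,"travel": [0,0,0],"turn": 0},
    {"hand": 1,"travel": [0,0,0],"turn": 0},
    {"hand": 1,"travel": [0,0,0],"turn": 0},
  ],
  newtons=30,
)

```text
clock: 26.8
tool_pos: [0.5497, -0.3221, 0.0248]
ee_rot: [0.743, 0.669, 0.0, 0.001]
force: [-0.1, -0.5, 2.4]
grip_width: 0.0279
grasp_force: 29.7
```

Call:
jog_arm(
  moves=[
    {"hand": 1,"travel": [0,0,0],"turn": 0},
    {"hand": 1,"travel": [0,0,-6],"turn": 0},
    {"hand": 1,"travel": [0,0,-14],"turn": 0},
    {"hand": 1,"travel": [0,0,-20],"turn": 0},
    {"hand": 1,"travel": [0,0,-25],"turn": 0},
    {"hand": 1,"travel": [0,0,-25],"turn": 0},
    {"hand": 1,"travel": [0,0,-10],"turn": 0},
    {"hand": 1,"travel": [0,0,0],"turn": 0},
  ],
)

```text
clock: 27.8
tool_pos: [0.5496, -0.3221, 0.125]
ee_rot: [0.743, 0.669, 0.0, 0.001]
force: [0.3, -1.5, -1.4]
grip_width: 0.0276
grasp_force: 29.7
```

```bash
python3 plan.py .47 .04 .12 .051 10 .490 .0861 .06 .051 6 | sed 's/np.float64//g'
```

```text
[ 0.5496 -0.3221  0.125 ] 1.4657 F [ 0.3 -1.5 -1.4] w 0.0276 g 29.7 t 27.8 j [ 0.78  0.58 -0.48  1.72  0.32  0.92  0.06]
[(35.2), (-11.7), (0.5)] 0.141
[(33.2), (-16.6), (0.5)] 0.141
[(30.5), (-21.1), (0.5)] 0.141
[(27.2), (-25.2), (0.5)] 0.141
[(23.4), (-28.7), (0.5)] 0.141
[(19.1), (-31.8), (0.5)] 0.141
[(14.5), (-34.1), (0.5)] 0.141
[(9.5), (-35.8), (0.5)] 0.141
[(4.4), (-36.8), (0.5)] 0.141
[(-0.9), (-37.1), (0.5)] 0.141
-
[(3.7), (-7.5), (10.0)] -0.0
[(3.7), (-7.5), (10.0)] -0.0
[(3.7), (-7.5), (10.0)] -0.0
[(3.7), (-7.5), (10.0)] -0.0
[(3.7), (-7.5), (10.0)] -0.0
[(3.7), (-7.5), (10.0)] -0.0
-
```

Call:
jog_arm(
  moves=[
    {"hand": 1,"travel": [35,-11.7,0.5],"turn": 0.141},
    {"hand": 1,"travel": [33,-16.6,0.5],"turn": 0.141},
    {"hand": 1,"travel": [30.5,-21,0.5],"turn": 0.141},
    {"hand": 1,"travel": [27,-25,0.5],"turn": 0.141},
    {"hand": 1,"travel": [23.4,-28.7,0.5],"turn": 0.141},
    {"hand": 1,"travel": [19,-31.8,0.5],"turn": 0.141},
    {"hand": 1,"travel": [14.5,-34,0.5],"turn": 0.141},
    {"hand": 1,"travel": [9.5,-35.8,0.5],"turn": 0.141},
  ],
)

```text
clock: 28.8
tool_pos: [0.484, -0.032, 0.1191]
ee_rot: [0.986, 0.166, -0.001, -0.0]
force: [-0.1, 0.5, -1.2]
grip_width: 0.0281
grasp_force: 29.7
```

Call:
jog_arm(
  moves=[
    {"hand": 1,"travel": [4.5,-37,0.5],"turn": 0.141},
    {"hand": 1,"travel": [-1,-37,0.5],"turn": 0.141},
    {"hand": 1,"travel": [3.7,-9,10],"turn": 0},
    {"hand": 1,"travel": [3.7,-9,10],"turn": 0},
    {"hand": 1,"travel": [3.7,-9,10],"turn": 0},
    {"hand": 1,"travel": [3.7,-9,10],"turn": 0},
    {"hand": 1,"travel": [3.7,-9,10],"turn": 0},
    {"hand": 1,"travel": [0,0,10],"turn": 0},
  ],
)

```text
clock: 29.8
tool_pos: [0.4851, 0.0862, 0.0583]
ee_rot: [1.0, 0.028, 0.0, -0.0]
force: [-0.2, 0.4, -1.6]
grip_width: 0.028
grasp_force: 29.7
```

```bash
python3 plan.py .500 .0865 .04 .051 3 .5455 .0889 .038 .051 4 | sed 's/np.float64//g'
python3 - <<'E'
from h import *
p,d=get_image("scene");cv2.imwrite("pics/c6.png",cv2.resize(p[150:290,270:450,::-1],(771,600),interpolation=3))
E
```

```text
[0.4851 0.0862 0.0583] 0.0569 F [-0.2  0.4 -1.6] w 0.028 g 29.7 t 29.8 j [-0.08  0.45 -0.27  2.11  0.21  0.61 -2.01]
[(4.9), (0.2), (6.1)] 0.002
[(4.9), (0.2), (6.1)] 0.002
[(5.0), (0.1), (6.1)] 0.002
-
[(11.4), (-0.0), (0.5)] -0.0
[(11.4), (-0.0), (0.5)] -0.0
[(11.4), (-0.0), (0.5)] -0.0
[(11.4), (-0.0), (0.5)] -0.0
-
```

View pics/c6.png

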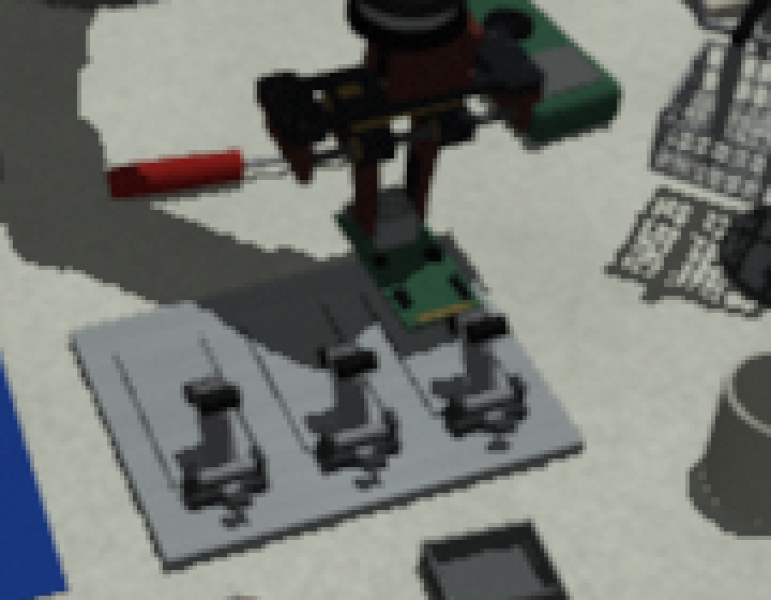

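The board hangs level in line with the left place, nose (445,308) just before its raised clip. Lower and slide in.

Call:
jog_arm(
  moves=[
    {"hand": 1,"travel": [5,0,7],"turn": 0.002},
    {"hand": 1,"travel": [5,0,7],"turn": 0.002},
    {"hand": 1,"travel": [5,0,6],"turn": 0.002},
    {"hand": 1,"travel": [12,0,0],"turn": 0},
    {"hand": 1,"travel": [12,0,0],"turn": 0},
    {"hand": 1,"travel": [10,0,0],"turn": 0},
    {"hand": 1,"travel": [6,0,0.5],"turn": 0},
    {"hand": 1,"travel": [4,0,0.5],"turn": 0},
  ],
)

```text
clock: 30.85
tool_pos: [0.5424, 0.0883, 0.0376]
ee_rot: [1.0, 0.025, -0.002, 0.0]
force: [-5.1, 1.4, 1.2]
grip_width: 0.028
grasp_force: 29.8
```

```bash
python3 plan.py .5455 .0889 .037 .051 1 | sed 's/np.float64//g'
```

```text
[0.5424 0.0883 0.0376] 0.0499 F [-5.1  1.4  1.2] w 0.028 g 29.8 t 30.85 j [-0.08  0.55 -0.25  1.98  0.22  0.63 -1.99]
[(3.2), (-0.4), (0.6)] -0.001
-
```

Call:
jog_arm(
  moves=[
    {"hand": 1,"travel": [1.5,0,0],"turn": 0},
    {"hand": 1,"travel": [1.5,0,0.5],"turn": 0},
    {"hand": 1,"travel": [0,0,0.5],"turn": 0},
    {"hand": 1,"travel": [0,0,0],"turn": 0},
    {"hand": 0,"travel": [0,0,0],"turn": 0},
    {"hand": 0,"travel": [0,0,0],"turn": 0},
    {"hand": 0,"travel": [0,0,0],"turn": 0},
    {"hand": 0,"travel": [0,0,0],"turn": 0},
  ],
)

```text
clock: 31.85
tool_pos: [0.547, 0.0884, 0.037]
ee_rot: [1.0, 0.025, 0.0, -0.0]
force: [0.7, 0.4, -0.2]
grip_width: 0.044
grasp_force: 0.0
```

Call:
jog_arm(
  moves=[
    {"hand": 0,"travel": [0,0,-25],"turn": 0},
    {"hand": 0,"travel": [0,0,-30],"turn": 0},
    {"hand": 0,"travel": [-15,30,-30],"turn": 0},
    {"hand": 0,"travel": [-15,50,0],"turn": 0},
    {"hand": 0,"travel": [-15,50,0],"turn": 0},
    {"hand": 0,"travel": [0,50,0],"turn": 0},
    {"hand": 0,"travel": [0,50,0],"turn": 0},
    {"hand": 0,"travel": [0,50,0],"turn": 0},
  ],
)

```text
clock: 32.85
tool_pos: [0.5157, -0.1951, 0.1222]
ee_rot: [1.0, 0.025, 0.0, 0.0]
force: [0.4, 0.1, -0.2]
grip_width: 0.044
grasp_force: 0.0
```

```bash
cat > look.py <<'E'
from h import *
th=.05;Rm=np.array([[np.cos(th),np.sin(th)],[-np.sin(th),np.cos(th)]])
for n in("top","scene"):
    p,d=get_image(n);w=cloud(n,d)
    for zt in(.005,.017):
        for b in boards(n,p,d,zt):
            if .3<b[0][0]<.7 and -.5<b[0][1]<.15:
                on=b[0][1]>-.15
                if on!=(zt>.01):continue
                if on: print(n,"ON",np.round(Rm@(b[0]-[.580,.0025]),4),b[1],round(b[2]-th,3))
                else: print(n,b[0],b[1],b[2],"sink",np.round(b[0]-.03*np.array([np.cos(b[2]),np.sin(b[2])]),4))
E
python3 look.py; python3 plan.py .4593 -.425 .12 .175 4| sed 's/np.float64//g'
```

```text
top [ 0.4881 -0.4193] [0.113 0.052] -2.966 sink [ 0.5176 -0.4141]
top [ 0.4175 -0.2996] [0.05  0.105] -0.83 sink [ 0.3973 -0.2775]
top ON [0.0055 0.088 ] [0.128 0.053] -3.13
scene [ 0.4144 -0.2975] [0.055 0.118] 2.315 sink [ 0.4347 -0.3196]
scene [ 0.49   -0.4203] [0.119 0.053] 0.177 sink [ 0.4605 -0.4256]
scene ON [0.0052 0.0816] [0.088 0.118] 2.78
[ 0.5149 -0.2004  0.122 ] 0.0407 F [-0.3  0.2 -0.1] w 0.0437 g 0.0 t 32.95 j [ 0.43  0.42 -0.21  1.94  0.13  0.79 -1.39]
[(-16.2), (55.5), (0.5)] -0.034
[(-18.0), (55.0), (0.5)] -0.034
[(-19.9), (54.3), (0.5)] -0.034
[(-21.7), (53.6), (0.5)] -0.034
-
```

Call:
jog_arm(
  moves=[
    {"hand": 0,"travel": [-13,45,0],"turn": -0.025},
    {"hand": 0,"travel": [-14,45,0],"turn": -0.025},
    {"hand": 0,"travel": [-15,44,0],"turn": -0.025},
    {"hand": 0,"travel": [-16.5,43.5,0],"turn": -0.025},
    {"hand": 0,"travel": [-17.5,43,0],"turn": -0.025},
    {"hand": 0,"travel": [0,0,20],"turn": 0},
    {"hand": 0,"travel": [0,0,20],"turn": 0},
    {"hand": 0,"travel": [0,0,0],"turn": 0},
  ],
)

```text
clock: 33.95
tool_pos: [0.4616, -0.4175, 0.0796]
ee_rot: [0.996, 0.089, -0.001, -0.002]
force: [-1.1, -0.4, 0.2]
grip_width: 0.0436
grasp_force: 0.0
```

```bash
python3 plan.py .4593 -.425 .022 .175 3| sed 's/np.float64//g'
```

```text
[ 0.4616 -0.4175  0.0796] 0.1774 F [-1.1 -0.4  0.2] w 0.0436 g 0.0 t 33.95 j [ 0.77  0.58 -0.18  1.79  0.14  0.79 -0.87]
[(-1.2), (2.3), (19.2)] 0.001
[(-1.2), (2.3), (19.2)] 0.001
[(-1.2), (2.3), (19.2)] 0.001
-
```

Call:
jog_arm(
  moves=[
    {"hand": 0,"travel": [-3.5,7,0],"turn": 0},
    {"hand": 0,"travel": [0,0,20],"turn": 0},
    {"hand": 0,"travel": [0,0,20],"turn": 0},
    {"hand": 0,"travel": [0,0,16],"turn": 0},
    {"hand": 0,"travel": [0,0,0],"turn": 0},
    {"hand": 1,"travel": [0,0,0],"turn": 0},
    {"hand": 1,"travel": [0,0,0],"turn": 0},
    {"hand": 1,"travel": [0,0,0],"turn": 0},
  ],
)

```text
clock: 34.95
tool_pos: [0.4601, -0.4282, 0.0265]
ee_rot: [0.996, 0.087, 0.0, 0.0]
force: [1.1, 0.1, 0.3]
grip_width: 0.0279
grasp_force: 29.8
```

Call:
jog_arm(
  moves=[
    {"hand": 1,"travel": [0,0,0],"turn": 0},
    {"hand": 1,"travel": [0,0,-6],"turn": 0},
    {"hand": 1,"travel": [0,0,-14],"turn": 0},
    {"hand": 1,"travel": [0,0,-20],"turn": 0},
    {"hand": 1,"travel": [0,0,-25],"turn": 0},
    {"hand": 1,"travel": [0,0,-25],"turn": 0},
    {"hand": 1,"travel": [0,0,-10],"turn": 0},
    {"hand": 1,"travel": [0,0,0],"turn": 0},
  ],
)

```text
clock: 35.95
tool_pos: [0.46, -0.4284, 0.1271]
ee_rot: [0.996, 0.087, 0.001, 0.001]
force: [0.2, -0.3, -1.9]
grip_width: 0.0277
grasp_force: 29.8
```

```bash
python3 plan.py .490 -.002 .11 .05 9 .490 -.002 .06 .05 4| sed 's/np.float64//g'
```

```text
[ 0.46   -0.4284  0.1271] 0.1746 F [ 0.2 -0.3 -1.9] w 0.0277 g 29.8 t 35.95 j [ 0.79  0.52 -0.19  1.76  0.12  0.87 -0.85]
[(11.5), (-46.1), (1.9)] 0.014
[(10.9), (-46.2), (1.9)] 0.014
[(10.2), (-46.4), (1.9)] 0.014
[(9.6), (-46.5), (1.9)] 0.014
[(8.9), (-46.6), (1.9)] 0.014
[(8.3), (-46.8), (1.9)] 0.014
[(7.6), (-46.9), (1.9)] 0.014
[(7.0), (-47.0), (1.9)] 0.014
[(6.3), (-47.1), (1.9)] 0.014
-
[(0.0), (0.0), (12.5)] -0.0
[(0.0), (0.0), (12.5)] -0.0
[(0.0), (0.0), (12.5)] -0.0
[(0.0), (0.0), (12.5)] -0.0
-
```

Call:
jog_arm(
  moves=[
    {"hand": 1,"travel": [11.5,-46,2],"turn": 0.014},
    {"hand": 1,"travel": [11,-46,2],"turn": 0.014},
    {"hand": 1,"travel": [10,-46.4,2],"turn": 0.014},
    {"hand": 1,"travel": [9.6,-46.5,2],"turn": 0.014},
    {"hand": 1,"travel": [9,-46.6,2],"turn": 0.014},
    {"hand": 1,"travel": [8.3,-46.8,2],"turn": 0.014},
    {"hand": 1,"travel": [7.6,-47,2],"turn": 0.014},
    {"hand": 1,"travel": [7,-47,2],"turn": 0.014},
  ],
)

```text
clock: 36.95
tool_pos: [0.4857, -0.0477, 0.1092]
ee_rot: [1.0, 0.031, -0.001, -0.0]
force: [0.8, 0.1, -1.9]
grip_width: 0.0276
grasp_force: 29.8
```

Call:
jog_arm(
  moves=[
    {"hand": 1,"travel": [6,-47,2],"turn": 0.014},
    {"hand": 1,"travel": [0,0,0],"turn": 0},
    {"hand": 1,"travel": [0,0,15],"turn": 0},
    {"hand": 1,"travel": [0,0,15],"turn": 0},
    {"hand": 1,"travel": [0,0,15],"turn": 0},
    {"hand": 1,"travel": [0,0,10],"turn": 0},
    {"hand": 1,"travel": [0,0,5],"turn": 0},
    {"hand": 1,"travel": [0,0,0],"turn": 0},
  ],
)

```text
clock: 37.95
tool_pos: [0.4894, -0.002, 0.0477]
ee_rot: [1.0, 0.024, -0.0, 0.0]
force: [0.8, -0.3, -1.7]
grip_width: 0.0279
grasp_force: 29.8
```

```bash
python3 plan.py .500 -.0015 .041 .05 1 .550 .001 .0405 .05 5| sed 's/np.float64//g'
```

```text
[ 0.4894 -0.002   0.0477] 0.0487 F [ 0.8 -0.3 -1.7] w 0.0279 g 29.8 t 37.95 j [ 0.08  0.46 -0.25  2.12  0.21  0.58 -1.84]
[(10.6), (0.0), (6.7)] -0.001
-
[(10.0), (0.0), (0.1)] -0.0
[(10.0), (0.0), (0.1)] -0.0
[(10.0), (0.0), (0.1)] -0.0
[(10.0), (0.0), (0.1)] -0.0
[(10.0), (0.0), (0.1)] -0.0
-
```

Call:
jog_arm(
  moves=[
    {"hand": 1,"travel": [6,0,4],"turn": 0},
    {"hand": 1,"travel": [8,0,3],"turn": 0},
    {"hand": 1,"travel": [11,0,0],"turn": 0},
    {"hand": 1,"travel": [11,0,0],"turn": 0},
    {"hand": 1,"travel": [10,0,0],"turn": 0},
    {"hand": 1,"travel": [8,0,0],"turn": 0},
    {"hand": 1,"travel": [5,0,0.5],"turn": 0},
    {"hand": 1,"travel": [2,0,0.5],"turn": 0},
  ],
)

```text
clock: 38.95
tool_pos: [0.5487, 0.0011, 0.0394]
ee_rot: [1.0, 0.024, -0.002, 0.0]
force: [-6.6, 1.1, 2.1]
grip_width: 0.0275
grasp_force: 29.8
```

Call:
jog_arm(
  moves=[
    {"hand": 1,"travel": [1.5,0,0],"turn": 0},
    {"hand": 1,"travel": [1.5,0,0],"turn": 0},
    {"hand": 1,"travel": [0,0,0.5],"turn": 0},
    {"hand": 1,"travel": [0,0,0],"turn": 0},
    {"hand": 1,"travel": [0,0,0],"turn": 0},
    {"hand": 1,"travel": [0,0,0],"turn": 0},
    {"hand": 1,"travel": [0,0,0],"turn": 0},
    {"hand": 1,"travel": [0,0,0],"turn": 0},
  ],
)

```text
clock: 39.95
tool_pos: [0.5491, 0.0014, 0.0385]
ee_rot: [1.0, 0.025, -0.004, 0.0]
force: [-10.2, 1.0, 4.1]
grip_width: 0.0276
grasp_force: 30.0
```

Call:
jog_arm(
  moves=[
    {"hand": 0,"travel": [0,0,0],"turn": 0},
    {"hand": 0,"travel": [0,0,0],"turn": 0},
    {"hand": 0,"travel": [0,0,0],"turn": 0},
    {"hand": 0,"travel": [0,0,-25],"turn": 0},
    {"hand": 0,"travel": [0,0,-30],"turn": 0},
    {"hand": 0,"travel": [-15,0,-30],"turn": 0},
    {"hand": 0,"travel": [-15,50,0],"turn": 0},
    {"hand": 0,"travel": [-15,50,0],"turn": 0},
  ],
)

```text
clock: 40.95
tool_pos: [0.5138, -0.1017, 0.1253]
ee_rot: [1.0, 0.025, 0.001, 0.0]
force: [0.2, -0.4, 0.2]
grip_width: 0.0438
grasp_force: 0.0
```

```bash
python3 look.py; python3 plan.py .395 -.2745 .085 -.825 6| sed 's/np.float64//g'
```

```text
top [ 0.4136 -0.2957] [0.051 0.116] -0.821 sink [ 0.3932 -0.2737]
top ON [0.0051 0.0879] [0.128 0.053] -3.128
top ON [0.0019 0.0001] [0.12  0.052] -3.173
scene [ 0.4141 -0.2974] [0.055 0.118] 2.301 sink [ 0.4341 -0.3198]
scene ON [0.0003 0.0414] [0.12  0.142] 1.579
[ 0.5117 -0.1077  0.1246] 0.0397 F [-0.3  0.1 -0.3] w 0.044 g 0.0 t 41.05 j [ 0.29  0.38 -0.25  2.    0.14  0.77 -1.57]
[(-20.5), (27.0), (6.6)] 0.144
[(-16.4), (29.7), (6.6)] 0.144
[(-12.0), (31.7), (6.6)] 0.144
[(-7.3), (33.1), (6.6)] 0.144
[(-2.5), (33.8), (6.6)] 0.144
[(2.4), (33.8), (6.6)] 0.144
-
```

Call:
jog_arm(
  moves=[
    {"hand": 0,"travel": [-20.5,26,6],"turn": 0.144},
    {"hand": 0,"travel": [-16.4,29,6],"turn": 0.144},
    {"hand": 0,"travel": [-12,31,6],"turn": 0.144},
    {"hand": 0,"travel": [-7.3,32.5,6],"turn": 0.144},
    {"hand": 0,"travel": [-2.5,33.5,6],"turn": 0.144},
    {"hand": 0,"travel": [2.4,33.5,6],"turn": 0.144},
    {"hand": 0,"travel": [0,0,0],"turn": 0},
    {"hand": 0,"travel": [0,0,0],"turn": 0},
  ],
)

```text
clock: 42.05
tool_pos: [0.4002, -0.2645, 0.0886]
ee_rot: [0.919, -0.395, 0.0, -0.0]
force: [0.5, -0.2, 0.3]
grip_width: 0.0437
grasp_force: 0.0
```

```bash
python3 plan.py .3945 -.274 .022 -.823 3| sed 's/np.float64//g'
```

```text
[ 0.4002 -0.2645  0.0886] -0.8129 F [ 0.5 -0.2  0.3] w 0.0437 g 0.0 t 42.05 j [ 0.47  0.37 -0.01  2.14  0.01  0.64 -1.94]
[(1.0), (3.5), (22.2)] 0.003
[(1.0), (3.5), (22.2)] 0.003
[(1.0), (3.5), (22.2)] 0.003
-
```

Call:
jog_arm(
  moves=[
    {"hand": 0,"travel": [3,10.5,5],"turn": 0.01},
    {"hand": 0,"travel": [0,0,20],"turn": 0},
    {"hand": 0,"travel": [0,0,22],"turn": 0},
    {"hand": 0,"travel": [0,0,18],"turn": 0},
    {"hand": 0,"travel": [0,0,0],"turn": 0},
    {"hand": 1,"travel": [0,0,0],"turn": 0},
    {"hand": 1,"travel": [0,0,0],"turn": 0},
    {"hand": 1,"travel": [0,0,0],"turn": 0},
  ],
)

```text
clock: 43.05
tool_pos: [0.3941, -0.275, 0.0242]
ee_rot: [0.916, -0.401, 0.001, 0.0]
force: [-0.5, -0.1, 3.6]
grip_width: 0.0277
grasp_force: 30.0
```

Call:
jog_arm(
  moves=[
    {"hand": 1,"travel": [0,0,0],"turn": 0},
    {"hand": 1,"travel": [0,0,-6],"turn": 0},
    {"hand": 1,"travel": [0,0,-14],"turn": 0},
    {"hand": 1,"travel": [0,0,-20],"turn": 0},
    {"hand": 1,"travel": [0,0,-25],"turn": 0},
    {"hand": 1,"travel": [0,0,-25],"turn": 0},
    {"hand": 1,"travel": [0,0,-10],"turn": 0},
    {"hand": 1,"travel": [0,0,0],"turn": 0},
  ],
)

```text
clock: 44.05
tool_pos: [0.3939, -0.2748, 0.1241]
ee_rot: [0.916, -0.401, 0.001, 0.0]
force: [0.2, -0.0, -1.2]
grip_width: 0.0276
grasp_force: 29.9
```

```bash
python3 plan.py .4945 -.0899 .11 .05 8 .4945 -.0899 .06 .05 4| sed 's/np.float64//g'
```

```text
[ 0.3939 -0.2748  0.1241] -0.8251 F [ 0.2 -0.  -1.2] w 0.0276 g 29.9 t 44.05 j [ 0.48  0.31 -0.    2.11  0.    0.72 -1.92]
[(-8.4), (-24.9), (1.8)] -0.109
[(-5.7), (-25.7), (1.8)] -0.109
[(-2.8), (-26.2), (1.8)] -0.109
[(0.0), (-26.3), (1.8)] -0.109
[(2.9), (-26.2), (1.8)] -0.109
[(5.8), (-25.7), (1.8)] -0.109
[(8.5), (-24.9), (1.8)] -0.109
[(11.2), (-23.8), (1.8)] -0.109
-
[(0.0), (0.0), (12.5)] -0.0
[(0.0), (0.0), (12.5)] -0.0
[(0.0), (0.0), (12.5)] -0.0
[(0.0), (0.0), (12.5)] -0.0
-
```

Call:
jog_arm(
  moves=[
    {"hand": 1,"travel": [-8.5,-25,2],"turn": -0.109},
    {"hand": 1,"travel": [-5.7,-25.7,2],"turn": -0.109},
    {"hand": 1,"travel": [-2.8,-26,2],"turn": -0.109},
    {"hand": 1,"travel": [0,-26.3,2],"turn": -0.109},
    {"hand": 1,"travel": [3,-26,2],"turn": -0.109},
    {"hand": 1,"travel": [5.8,-25.7,2],"turn": -0.109},
    {"hand": 1,"travel": [8.5,-25,2],"turn": -0.109},
    {"hand": 1,"travel": [11,-24,2],"turn": -0.109},
  ],
)

```text
clock: 45.05
tool_pos: [0.4938, -0.0889, 0.1062]
ee_rot: [1.0, 0.025, -0.001, -0.0]
force: [0.8, -0.7, -0.9]
grip_width: 0.0277
grasp_force: 29.9
```

Call:
jog_arm(
  moves=[
    {"hand": 1,"travel": [0,0,0],"turn": 0},
    {"hand": 1,"travel": [0,0,10],"turn": 0},
    {"hand": 1,"travel": [0,0,15],"turn": 0},
    {"hand": 1,"travel": [0,0,15],"turn": 0},
    {"hand": 1,"travel": [0,0,15],"turn": 0},
    {"hand": 1,"travel": [0,0,6],"turn": 0},
    {"hand": 1,"travel": [0,0,0],"turn": 0},
    {"hand": 1,"travel": [0,0,0],"turn": 0},
  ],
)

```text
clock: 46.05
tool_pos: [0.4947, -0.0898, 0.0468]
ee_rot: [1.0, 0.023, 0.0, 0.0]
force: [-1.0, 0.1, -1.4]
grip_width: 0.0276
grasp_force: 30.0
```

```bash
python3 plan.py .5045 -.0894 .0385 .05 1 .5545 -.0869 .0385 .05 5| sed 's/np.float64//g'
```

```text
[ 0.4947 -0.0898  0.0468] 0.0468 F [-1.   0.1 -1.4] w 0.0276 g 30.0 t 46.05 j [ 0.24  0.48 -0.23  2.09  0.19  0.59 -1.64]
[(9.8), (0.0), (8.3)] -0.003
-
[(10.0), (0.0), (-0.0)] -0.0
[(10.0), (0.0), (-0.0)] -0.0
[(10.0), (0.0), (-0.0)] -0.0
[(10.0), (0.0), (-0.0)] -0.0
[(10.0), (0.0), (-0.0)] -0.0
-
```

Call:
jog_arm(
  moves=[
    {"hand": 1,"travel": [5,0,4],"turn": -0.002},
    {"hand": 1,"travel": [7,0,4],"turn": 0},
    {"hand": 1,"travel": [11,0,0],"turn": 0},
    {"hand": 1,"travel": [11,0,0],"turn": 0},
    {"hand": 1,"travel": [10,0,0],"turn": 0},
    {"hand": 1,"travel": [8,0,0],"turn": 0},
    {"hand": 1,"travel": [5,0,0.5],"turn": 0},
    {"hand": 1,"travel": [2,0,0.5],"turn": 0},
  ],
)

```text
clock: 47.05
tool_pos: [0.5534, -0.0869, 0.0374]
ee_rot: [1.0, 0.024, -0.0, -0.0]
force: [-0.3, 0.4, -0.7]
grip_width: 0.0281
grasp_force: 29.9
```

Call:
jog_arm(
  moves=[
    {"hand": 1,"travel": [1.5,0,0],"turn": 0},
    {"hand": 1,"travel": [1.5,0,0],"turn": 0},
    {"hand": 1,"travel": [0,0,0.5],"turn": 0},
    {"hand": 1,"travel": [0,0,0],"turn": 0},
    {"hand": 1,"travel": [0,0,0],"turn": 0},
    {"hand": 1,"travel": [0,0,0],"turn": 0},
    {"hand": 1,"travel": [0,0,0],"turn": 0},
    {"hand": 1,"travel": [0,0,0],"turn": 0},
  ],
)

```text
clock: 48.05
tool_pos: [0.5547, -0.087, 0.0366]
ee_rot: [1.0, 0.024, -0.001, 0.0]
force: [-6.4, -0.4, 1.2]
grip_width: 0.0281
grasp_force: 30.0
```

Call:
jog_arm(
  moves=[
    {"hand": 0,"travel": [0,0,0],"turn": 0},
    {"hand": 0,"travel": [0,0,0],"turn": 0},
    {"hand": 0,"travel": [0,0,0],"turn": 0},
    {"hand": 0,"travel": [0,0,-25],"turn": 0},
    {"hand": 0,"travel": [0,0,-35],"turn": 0},
    {"hand": 0,"travel": [0,0,-35],"turn": 0},
    {"hand": 0,"travel": [44,0,0],"turn": 0},
    {"hand": 0,"travel": [44,0,0],"turn": 0},
  ],
  newtons=20,
)

```text
clock: 49.05
tool_pos: [0.6457, -0.0827, 0.1332]
ee_rot: [1.0, 0.024, 0.001, 0.0]
force: [0.8, -0.1, -0.7]
grip_width: 0.0437
grasp_force: 0.0
```

```bash
python3 look.py; python3 plan.py .6425 -.0822 .071 .05 3| sed 's/np.float64//g'
```

```text
top ON [0.0019 0.0001] [0.12  0.052] -3.173
top ON [0.0009 0.0876] [0.119 0.053] -3.124
scene ON [-0.0001  0.0806] [0.12  0.064] -3.134
scene ON [0.0084 0.0011] [0.094 0.062] -3.112
scene ON [-0.0001 -0.088 ] [0.117 0.061] -3.155
[ 0.6483 -0.0815  0.1324] 0.0497 F [0.5 0.8 0.2] w 0.0438 g 0.0 t 49.15 j [ 0.2   0.55 -0.24  1.69  0.16  0.91 -1.62]
[(-1.9), (0.1), (20.5)] -0.0
[(-1.9), (0.1), (20.5)] -0.0
[(-1.9), (0.1), (20.5)] -0.0
-
```

Call:
jog_arm(
  moves=[
    {"hand": 0,"travel": [-5,0,20],"turn": 0},
    {"hand": 0,"travel": [-1,0,22],"turn": 0},
    {"hand": 0,"travel": [0,0,20],"turn": 0},
    {"hand": 0,"travel": [0,0,0],"turn": 0},
    {"hand": 1,"travel": [0,0,0],"turn": 0},
    {"hand": 1,"travel": [0,0,0],"turn": 0},
    {"hand": 1,"travel": [0,0,0],"turn": 0},
    {"hand": 1,"travel": [0,0,0],"turn": 0},
  ],
)

```text
clock: 50.15
tool_pos: [0.6388, -0.0826, 0.0709]
ee_rot: [1.0, 0.024, 0.001, 0.0]
force: [-0.7, -0.1, 4.4]
grip_width: 0.024
grasp_force: 20.0
```

Call:
jog_arm(
  moves=[
    {"hand": 1,"travel": [-4,0,1],"turn": 0},
    {"hand": 1,"travel": [-6,0,2.5],"turn": 0},
    {"hand": 1,"travel": [-6,0,3.5],"turn": 0},
    {"hand": 1,"travel": [-5,0,4],"turn": 0},
    {"hand": 1,"travel": [-5,0,4.5],"turn": 0},
    {"hand": 1,"travel": [-4,0,5.5],"turn": 0},
    {"hand": 1,"travel": [-4,0,6],"turn": 0},
    {"hand": 1,"travel": [-1,0,1],"turn": 0},
  ],
)

```text
clock: 51.15
tool_pos: [0.6042, -0.0845, 0.0424]
ee_rot: [1.0, 0.025, 0.001, 0.0]
force: [3.8, 0.4, 3.2]
grip_width: 0.0243
grasp_force: 20.0
```

Call:
jog_arm(
  moves=[
    {"hand": 0,"travel": [0,0,0],"turn": 0},
    {"hand": 0,"travel": [0,0,0],"turn": 0},
    {"hand": 0,"travel": [0,0,0],"turn": 0},
    {"hand": 0,"travel": [0,0,-40],"turn": 0},
    {"hand": 0,"travel": [0,0,-50],"turn": 0},
    {"hand": 0,"travel": [15,-40,0],"turn": 0},
    {"hand": 0,"travel": [20,-45,0],"turn": 0},
    {"hand": 0,"travel": [0,0,0],"turn": 0},
  ],
)

```text
clock: 52.15
tool_pos: [0.6346, 0.0079, 0.1322]
ee_rot: [1.0, 0.028, 0.0, -0.002]
force: [-0.5, 0.3, -0.5]
grip_width: 0.0439
grasp_force: 0.0
```

```bash
python3 plan.py .637 .0055 .071 .05 3| sed 's/np.float64//g'
```

```text
[0.6346 0.0079 0.1322] 0.0558 F [-0.5  0.3 -0.5] w 0.0439 g 0.0 t 52.15 j [ 0.08  0.53 -0.26  1.73  0.16  0.9  -1.76]
[(0.8), (0.8), (20.4)] 0.002
[(0.8), (0.8), (20.4)] 0.002
[(0.8), (0.8), (20.4)] 0.002
-
```

Call:
jog_arm(
  moves=[
    {"hand": 0,"travel": [2,1.5,20],"turn": 0.004},
    {"hand": 0,"travel": [0,0,22],"turn": 0},
    {"hand": 0,"travel": [0,0,19],"turn": 0},
    {"hand": 0,"travel": [0,0,0],"turn": 0},
    {"hand": 1,"travel": [0,0,0],"turn": 0},
    {"hand": 1,"travel": [0,0,0],"turn": 0},
    {"hand": 1,"travel": [0,0,0],"turn": 0},
    {"hand": 1,"travel": [0,0,0],"turn": 0},
  ],
)

```text
clock: 53.15
tool_pos: [0.6364, 0.0052, 0.0716]
ee_rot: [1.0, 0.024, 0.001, -0.002]
force: [-0.2, 8.6, -3.9]
grip_width: 0.0237
grasp_force: 20.0
```

Call:
jog_arm(
  moves=[
    {"hand": 1,"travel": [-4,0,1],"turn": 0},
    {"hand": 1,"travel": [-6,0,2.5],"turn": 0},
    {"hand": 1,"travel": [-6,0,3.5],"turn": 0},
    {"hand": 1,"travel": [-5,0,4],"turn": 0},
    {"hand": 1,"travel": [-5,0,4.5],"turn": 0},
    {"hand": 1,"travel": [-4,0,5.5],"turn": 0},
    {"hand": 1,"travel": [-4,0,6],"turn": 0},
    {"hand": 1,"travel": [-1,0,1],"turn": 0},
  ],
)

```text
clock: 54.15
tool_pos: [0.603, 0.0034, 0.0446]
ee_rot: [1.0, 0.024, 0.003, -0.002]
force: [1.4, 8.5, 1.6]
grip_width: 0.0238
grasp_force: 20.0
```

Call:
jog_arm(
  moves=[
    {"hand": 0,"travel": [0,0,0],"turn": 0},
    {"hand": 0,"travel": [0,0,0],"turn": 0},
    {"hand": 0,"travel": [0,0,0],"turn": 0},
    {"hand": 0,"travel": [0,0,-40],"turn": 0},
    {"hand": 0,"travel": [0,0,-50],"turn": 0},
    {"hand": 0,"travel": [15,-40,0],"turn": 0},
    {"hand": 0,"travel": [20,-45,0],"turn": 0},
    {"hand": 0,"travel": [0,0,0],"turn": 0},
  ],
)

```text
clock: 55.15
tool_pos: [0.6328, 0.0908, 0.1334]
ee_rot: [1.0, 0.025, 0.001, -0.001]
force: [-0.2, -0.6, 0.1]
grip_width: 0.0439
grasp_force: 0.0
```

```bash
python3 plan.py .6325 .093 .072 .05 3| sed 's/np.float64//g'
```

```text
[0.6328 0.0908 0.1334] 0.0508 F [-0.2 -0.6  0.1] w 0.0439 g 0.0 t 55.15 j [-0.04  0.54 -0.27  1.72  0.17  0.91 -1.9 ]
[(-0.1), (-0.7), (20.5)] 0.0
[(-0.1), (-0.7), (20.5)] 0.0
[(-0.1), (-0.7), (20.5)] 0.0
-
```

Call:
jog_arm(
  moves=[
    {"hand": 0,"travel": [0,-2,20],"turn": 0},
    {"hand": 0,"travel": [0,0,22],"turn": 0},
    {"hand": 0,"travel": [0,0,19],"turn": 0},
    {"hand": 0,"travel": [0,0,0],"turn": 0},
    {"hand": 1,"travel": [0,0,0],"turn": 0},
    {"hand": 1,"travel": [0,0,0],"turn": 0},
    {"hand": 1,"travel": [0,0,0],"turn": 0},
    {"hand": 1,"travel": [0,0,0],"turn": 0},
  ],
)

```text
clock: 56.15
tool_pos: [0.6322, 0.093, 0.0724]
ee_rot: [1.0, 0.024, 0.001, -0.003]
force: [1.6, 10.8, -6.6]
grip_width: 0.0236
grasp_force: 20.0
```

Call:
jog_arm(
  moves=[
    {"hand": 1,"travel": [-4,0,1],"turn": 0},
    {"hand": 1,"travel": [-6,0,2.5],"turn": 0},
    {"hand": 1,"travel": [-6,0,3.5],"turn": 0},
    {"hand": 1,"travel": [-5,0,4],"turn": 0},
    {"hand": 1,"travel": [-5,0,4.5],"turn": 0},
    {"hand": 1,"travel": [-4,0,5.5],"turn": 0},
    {"hand": 1,"travel": [-4,0,6],"turn": 0},
    {"hand": 1,"travel": [-1,0,1],"turn": 0},
  ],
)

```text
clock: 57.15
tool_pos: [0.5987, 0.0913, 0.0458]
ee_rot: [1.0, 0.024, 0.003, -0.003]
force: [0.2, 9.0, 1.6]
grip_width: 0.024
grasp_force: 20.0
```

Call:
jog_arm(
  moves=[
    {"hand": 0,"travel": [0,0,0],"turn": 0},
    {"hand": 0,"travel": [0,0,0],"turn": 0},
    {"hand": 0,"travel": [0,0,0],"turn": 0},
    {"hand": 0,"travel": [0,0,-40],"turn": 0},
    {"hand": 0,"travel": [0,0,-60],"turn": 0},
    {"hand": 0,"travel": [0,0,-60],"turn": 0},
    {"hand": 0,"travel": [-40,50,-30],"turn": 0},
    {"hand": 0,"travel": [-40,55,0],"turn": 0},
  ],
)

```text
clock: 58.15
tool_pos: [0.5304, -0.0125, 0.2333]
ee_rot: [1.0, 0.023, 0.003, 0.0]
force: [1.1, -1.9, 0.1]
grip_width: 0.0443
grasp_force: 0.0
```

Call:
jog_arm(
  moves=[
    {"hand": 0,"travel": [-20,60,0],"turn": 0},
    {"hand": 0,"travel": [0,60,0],"turn": 0},
    {"hand": 0,"travel": [0,60,0],"turn": 0},
    {"hand": 0,"travel": [0,60,0],"turn": 0},
    {"hand": 0,"travel": [0,60,0],"turn": 0},
    {"hand": 0,"travel": [0,40,0],"turn": 0},
    {"hand": 0,"travel": [0,0,0],"turn": 0},
    {"hand": 0,"travel": [0,0,0],"turn": 0},
  ],
)

```text
clock: 59.15
tool_pos: [0.5248, -0.3508, 0.2303]
ee_rot: [1.0, 0.023, -0.0, -0.0]
force: [-0.4, -0.0, 0.4]
grip_width: 0.0441
grasp_force: 0.0
```

```bash
python3 look.py; python3 - <<'E'
from h import *
p,d=get_image("scene");w=cloud("scene",d);x,y,z=[w[...,i] for i in range(3)]
for yc in(.09,.003,-.085):
    m=(abs(y-yc)<.03)&(x>.57)&(x<.68)&(z>.03)&(z<.1)&(p.mean(2)<30);print(yc,m.sum(),np.nanmedian(w[m],0) if m.any() else 0)
cv2.imwrite("pics/end.png",cv2.resize(p[120:290,270:490,::-1],(776,600),interpolation=3))
E
python3 plan.py
```

```text
top ON [ 0.0005 -0.0891] [0.116 0.052] -3.177
top ON [-0.0001  0.0439] [0.117 0.14 ] -1.556
scene ON [ 0.0005 -0.0031] [0.12  0.232] 1.577
0.09 46 [0.59927237 0.08736729 0.05270105]
0.003 49 [6.04129429e-01 3.96291256e-04 5.28283040e-02]
-0.085 51 [ 0.60850959 -0.086371    0.05386422]
[ 0.5253 -0.3499  0.2307] 0.0471 F [-0.3  0.8  0.1] w 0.0439 g 0.0 t 59.3 j [ 0.57  0.41 -0.11  1.66  0.05  1.07 -1.08]
```

View pics/end.png

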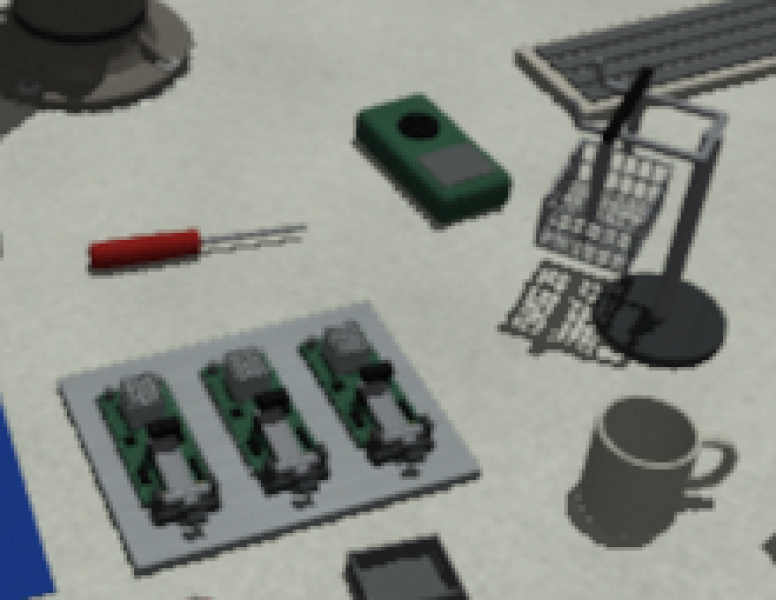

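The picture shows all three boards at (150,430), (255,410) and (355,380), straight in their places with the clips down on them. The basket still hangs on both prongs at (610,190).

```bash
python3 -c "
from station import *
print(finish_job())"
```

```text
the job is handed in; nothing more can be done
None
```

The job is handed in: the basket hangs on the twin hook, and all three green boards sit against their stops with every clip down. The final camera check agreed, though no score was returned.

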